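# Refit the bar of the face-cloth stand

## Robot

A 7-joint arm with a two-finger parallel gripper is mounted at the origin on the work surface. World frame = base frame: x ahead of the robot, y to its left, z up, the work surface at z = 0. Lengths are in m, angles in rad, forces in N, time in s.
With the tool pointing down it reaches from about 0.425 to 0.875 m from the base axis. Payload 4.7 kg.
Tool frame: the origin (TCP) lies midway between the tips of the shut fingers; the grasp point (between the pads) lies 19 mm behind it; z points along the fingers, y is the direction in which the jaws open and shut (so a half turn about z gives the same grasp; the last joint's range is limited). The gripper opens to 87 mm and grips with 3 to 60 N. Pads are 19 mm wide; open, the fingers measure 117 mm over their backs; the gripper's body (75 mm by 190 mm) begins 51 mm behind the grasp point.
Start: joints at [-1.322, 0.321, -0.07, 1.45, 0.023, 1.371, -0.057], TCP at [0.151, 0.632, 0.223] pointing down, gripper open.
Joint ranges: [-2.86, 2.86], [-0.3, 2.09], [-1.38, 1.24], [0.06, 2.45], [-1.56, 4.7], [0.09, 2.05], [-2.69, 2.69]. Speed limits (rad/s): [2.57, 2.57, 3.14, 3.14, 3.14, 3.14, 3.14].

## Interface

Orientations are given as a rotation vector (axis times angle).
In Python, from bench import * gives the robot as it stands. The module is installed in compiled form; this text tells all that it offers.
- The arm moves only by the tool play_rows, never from a script. Its argument "series" is one flat list of numbers, 7 for each row, row after row: the opening in per cent of the stroke, from 0 (shut) to 100 (fully open), then the shift along the tool's x, y, z in m, then the turn, a rotation vector about the tool's x, y, z in degrees. In form: [fingers, tx, ty, tz, rx, ry, rz, fingers, tx, ty, tz, rx, ry, rz, ...]. A call has 1 to 10 rows; each row is the pose to reach, as a shift and turn from the pose commanded when the call began, along the tool's axes at that moment; what a row does not reach only later rows make up. A row lasts 1/12 s, in which the tool goes at most 41.7 mm and 7.16 degrees, less where a joint would pass 70% of its speed; a pose out of reach is approached as far as the arm can. A call with a gripper value outside its range is refused whole. The fingers move at their own pace and stop on an object; "force" is the grip in N (left out, the last holds). Time passes only in rows, so rows that repeat a pose let the fingers close. It gives the time, the measured TCP pose, the force and the opening at its end, in the units of the state.
- get_state(): the state, without advancing time (a new reading comes with each control period).
- get_image(name): name is "scene" or "side" or "wrist"; returns a dict with "frame" (420x560x3 uint8, red, green, blue), "fx", "fy", "cx", "cy" (pixels), "R" (3x3) and "t" (3): a world point X has camera coordinates R X + t. Camera axes: x right, y down, z forward; pixel columns grow to the right and rows downward; lengths in m; the calibration is good to about 2 mm. The wrist camera is an equidistant fisheye: a pixel r from the principal point sees the ray r / f radians off the axis. A picture is of the moment at which its call begins. There is no depth.
- close_job(): hands the job in, once; it reports no verdict.
The state is a dict: "time": time; "joint_positions": joint angles; "qd": joint speeds; "joint_torque": joint torques, N m; "position": TCP position; "tool_rot": TCP orientation; "ft_force": force on the tool from outside, world axes, zero at the start; "torque": the same for the moment, N m; "grip_width": opening from 0.0 (shut) to 1.0 (fully open).
Only numpy, scipy, OpenCV 4.12 (cv2) and the standard library are available. Lean on these libraries where they do the work, as an engineer would, in place of code of your own. Each camera call takes 0.05 s, during which the arm holds its last target.

## Task

The bar of the face-cloth stand has been taken out for cleaning and lies across the clear tray. Put it back: slide its plain end into the stand's clamp until it sits against the stop inside, pushing gently, then fold the cam lever fully shut, without slamming it, so that the bar is held, and let go. Leave the other things on the shelf where they are.

Things in the scene. Friction and masses are not known exactly. Their poses are not given: they have to be found in the camera images.
- bar: Loose round bar, stainless tube 14 mm in diameter, 0.10 to 0.17 kg. Origin at its middle on its axis; own y runs along it to the plain end, 110 mm away, chamfered 2 mm. At the other end (y -110 mm) is a 22 mm ball. At the start it lies level in the tray's notches, axis 40 mm above the shelf, plain end towards the stand; the rest of its length is free to grip.
- bar_tip (a point): Middle of the bar's plain end face: the end that goes into the clamp.
- stand: Steel face-cloth stand, fixed. Origin under its foot's middle (100 x 150 x 12 mm), z up. Round clamp barrel, 31 mm across, 66 mm long, along own y, axis 95 mm up. Bar enters along +y: bore 15.5 mm, 21 mm at its mouth. About 18 mm in, sprung fingers must be spread (14 to 22 N), then drag at 4 to 10 N; past them is a hidden nylon-tipped stop screw (stop_face), 32 to 52 mm in. Press on it with less than 20 N.
- mouth (a point): Middle of the clamp's mouth, on the bore axis, in the plane of the barrel's open end (stand's own x 0, y 0, z 95 mm); the bore runs from here along the stand's +y.
- lever_pivot (a point): Hinge of the cam lever, a pin along the stand's own y; lies 21.5 mm to the stand's -x, 24 mm in from the mouth and 20.5 mm above the bore axis.
- lever_end (a point): Point on the lever's mid-line 55 mm from its hinge; the lever is a steel strap 6 mm thick, 16 to 20 mm wide, about 64 mm long from the hinge.
- lever (a joint): Cam lever angle, rad. At 0 it stands up from its hinge, leaning 0.15 rad to the stand's -x; it folds over the top of the barrel towards the stand's +x and at 1.72 is against its end stop, lying level: shut. It starts at 0 to 0.4 (open). It is stiff and stays where left: about 5 N at 50 mm from the hinge moves it, rising to about 8 N at the end, as the clamp bites.
- tray: Clear acrylic tray, loose, 80 x 116 mm; origin under its middle, z up. End walls across own y, 4 mm thick and 46 mm high at y -56 and +56 mm, each with a middle notch 18 mm wide and 13 mm deep where the bar lies; side walls only 14 mm high.
- lens_case: Pink contact-lens case with two twist caps, 34 x 52 x 22 mm, origin under its middle. Leave it.
- hair_clip: Steel hair clip, about 12 x 65 x 15 mm, origin under its middle. Leave it.
- cup: Empty white ceramic cup, 80 mm across, 85 mm high, origin under its middle. Leave it.
- pump_bottle: White push-top pump bottle, 58 mm across, 168 mm high, origin under its middle. Leave it.
- travel_mirror: Folding plastic travel mirror standing open, base 75 x 100 mm, 128 mm high, origin under its base. Leave it.
Not all that is in view belongs to the job. There is more than one size of the bar; the one meant has the size given above.

How it is judged:
On the way:
1. the bar's plain end sits against the stop in the clamp, with the lever still open (y of bar_tip in the frame of stop_face above -0.002 m and horizontal distance between bar_tip and stop_face below 0.004 m and value of joint lever below 0.7 rad), for 0.2 s.
At the end, for the whole second after the job is handed in: The bar's plain end is against the stop inside the clamp (within 2 mm along the bore, 4 mm in all), the bar in line with the bore (within 0.06 rad) and at rest, the lever shut (above 1.62 rad) (y of bar_tip in the frame of stop_face above -0.002 m and distance between bar_tip and stop_face below 0.004 m and angle between the y axis of bar and the y axis of stand, either way round below 0.06 rad and value of joint lever above 1.62 rad and linear speed of bar below 0.01 m/s); the robot touches nothing.
It fails at once if the bar is rammed against the stop: more than 26 N on it (contact force between bar and stop above 26 N).
It fails at once if the lever is slammed: more than 40 N on it (contact force between the fingers and lever above 40 N).
It fails at once if the tray or another thing on the shelf is shifted by more than 25 mm (distance of any of tray, lens_case, hair_clip, cup, pump_bottle, travel_mirror from where it was at the start of the episode above 0.025 m).
It also fails if it takes over 70 s, if anything falls off the work surface, if the arm or the gripper's body presses on something with over 40 N, if the wrist force passes 120 N, or if a joint passes its speed limit or range.

## Working session

There is one attempt and no reset: what is moved stays moved. The work goes in short steps, Python scripts to look and compute and a tool call to move; the robot and the scene stay as the last step left them, time stands still between calls to the robot, and variables do not carry over. Pictures are saved under pics/ and viewed, and the job is handed in when it is done.

Besides the shell and the picture viewer there is one more tool, called after "Request:" as name(argument=value, ...), one argument or row to a line, values as JSON. play_rows: Moves the arm, as the interface text tells. Its arguments: {"type":"object","properties":{"series":{"type":"array"},"force":{"type":"number"}},"required":["series"]}

```bash
mkdir -p pics; cat > h.py <<'E'
from bench import *
import numpy as np, cv2
from scipy.spatial.transform import Rotation as Ro
def ray(im,u,v,fish=False):
    x=(u-im["cx"])/im["fx"];y=(v-im["cy"])/im["fy"]
    if fish:
        r=np.hypot(x,y); d=np.array([np.sin(r)*x/r,np.sin(r)*y/r,np.cos(r)]) if r>1e-9 else np.array([0,0,1.])
    else: d=np.array([x,y,1.])
    R=np.array(im["R"]);t=np.array(im["t"])
    d=R.T@d; return -R.T@t, d/np.linalg.norm(d)
def onz(im,u,v,z,fish=False):
    o,d=ray(im,u,v,fish); return o+d*(z-o[2])/d[2]
def tri(rs):
    A=np.zeros((3,3));b=np.zeros(3)
    for o,d in rs:
        P=np.eye(3)-np.outer(d,d);A+=P;b+=P@o
    X=np.linalg.solve(A,b); return X,[np.linalg.norm((np.eye(3)-np.outer(d,d))@(X-o)) for o,d in rs]
def proj(im,X,fish=False):
    c=np.array(im["R"])@np.array(X)+np.array(im["t"])
    if fish:
        th=np.arctan2(np.hypot(c[0],c[1]),c[2]);k=th/np.hypot(c[0],c[1])
        return im["cx"]+im["fx"]*k*c[0],im["cy"]+im["fy"]*k*c[1]
    return im["cx"]+im["fx"]*c[0]/c[2],im["cy"]+im["fy"]*c[1]/c[2]
def save(im,n): cv2.imwrite(f"pics/{n}.png",im["frame"][...,::-1])
def up(im,n,x0,y0,x1,y1,s):
    f=im["frame"][y0:y1,x0:x1,::-1]; cv2.imwrite(f"pics/{n}.png",cv2.resize(f,None,fx=s,fy=s,interpolation=cv2.INTER_CUBIC))
E
python3 - <<'E'
from h import *
import pickle
d={}
for n in("scene","side","wrist"):
    d[n]=get_image(n);save(d[n],n+"0")
    print(n,{k:np.round(d[n][k],3).tolist() for k in("fx","cx","cy","R","t")}, (-np.array(d[n]["R"]).T@d[n]["t"]).round(3))
pickle.dump(d,open("d0.pkl","wb"))
s=get_state();print(s)
E
```

```text
scene {'fx': 482.916, 'cx': 275.374, 'cy': 204.912, 'R': [[-0.841, 0.541, 0.013], [0.344, 0.553, -0.759], [-0.418, -0.633, -0.651]], 't': [0.389, -0.039, 1.55]} [0.988 0.793 0.975]
side {'fx': 494.263, 'cx': 284.572, 'cy': 213.753, 'R': [[0.821, -0.571, 0.001], [-0.317, -0.456, -0.832], [0.476, 0.682, -0.555]], 't': [-0.394, 0.271, 1.24]} [-0.18  -0.947  0.915]
wrist {'fx': 325.192, 'cx': 278.882, 'cy': 205.168, 'R': [[0.233, 0.972, -0.001], [0.942, -0.226, 0.249], [0.242, -0.059, -0.969]], 't': [-0.65, -0.029, 0.389]} [0.085 0.648 0.384]
{'time': 0.15, 'joint_positions': array([-1.32190749,  0.32167376, -0.07009361,  1.45136075,  0.02259136,
        1.37078954, -0.0568554 ]), 'qd': array([-0.00102226, -0.00144749, -0.00042677, -0.00465432, -0.00038144,
       -0.00096367, -0.00075569]), 'joint_torque': array([-3.76411217e-04, -4.91789782e+01, -4.04859781e-01, -3.12877750e+01,
       -6.39822171e-02,  4.04331519e-02,  1.03344241e-04]), 'position': array([0.15115746, 0.63176846, 0.22171624]), 'tool_rot': array([-3.67830612e-01, -3.11988627e+00,  2.26405894e-03]), 'ft_force': array([ 0.54067284, -0.21425733,  0.24016234]), 'torque': array([0.00555728, 0.01589729, 0.02751365]), 'grip_width': 1.000874581260363}
```

View pics/scene0.png

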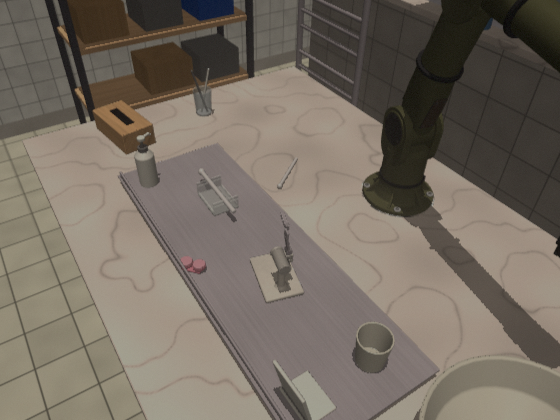

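View pics/side0.png

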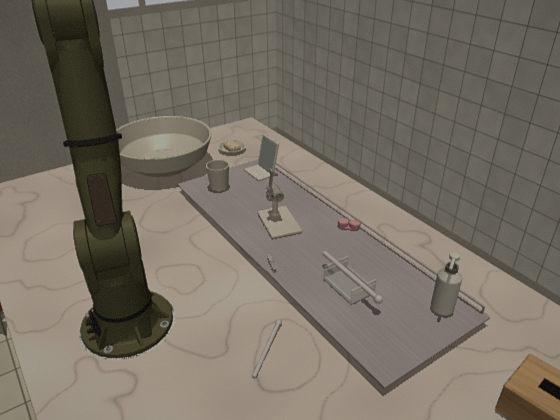

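View pics/wrist0.png

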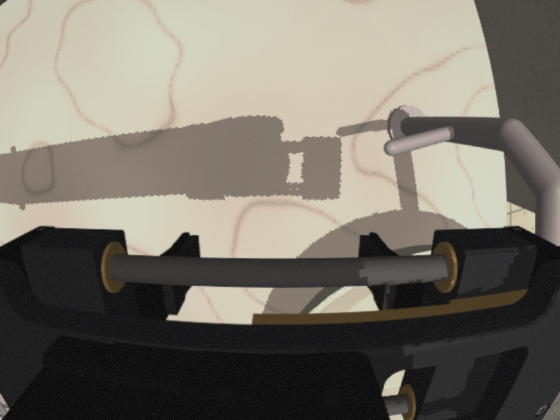

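Scene view: the tray with the bar is at about (217,193), the stand at about (278,272) and the lens case at (193,265). A thin decoy rod lies off the shelf at (288,172). In the side view the tray is at about (350,280) and the stand at (278,215). I'll zoom in on both.

```bash
python3 - <<'E'
from h import *
import pickle
d=pickle.load(open("d0.pkl","rb"))
up(d["scene"],"sc_tray",180,150,260,235,8)
up(d["scene"],"sc_stand",235,205,315,310,5.5)
up(d["side"],"si_tray",305,235,405,320,7)
up(d["side"],"si_stand",245,150,315,245,6)
E
```

```text
(no output)
```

View pics/sc_tray.png

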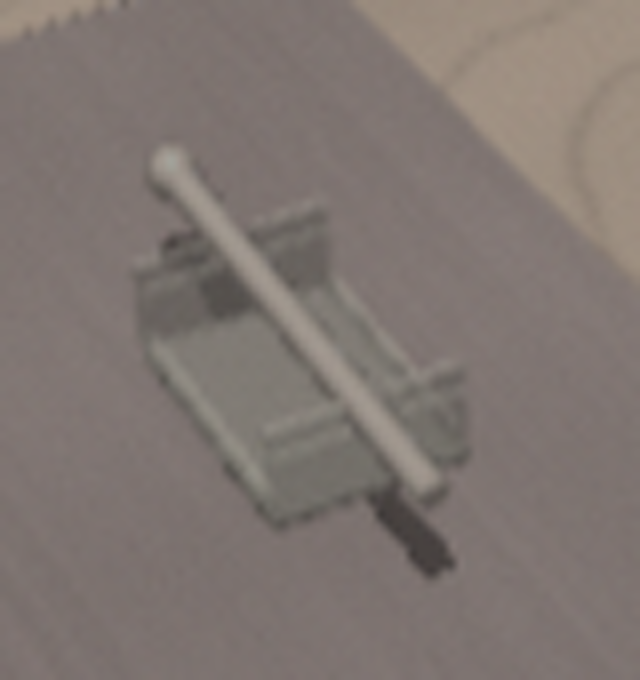

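View pics/sc_stand.png

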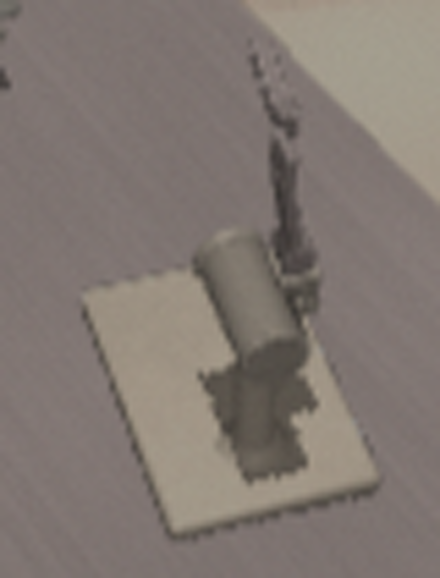

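View pics/si_tray.png

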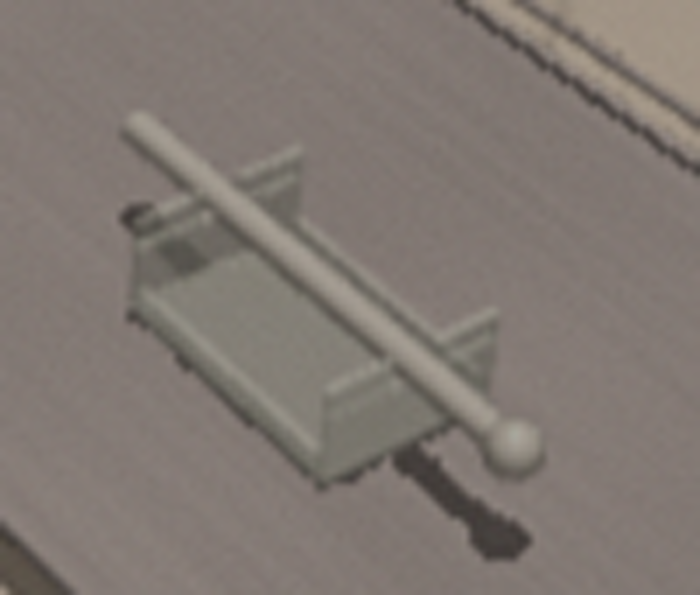

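View pics/si_stand.png

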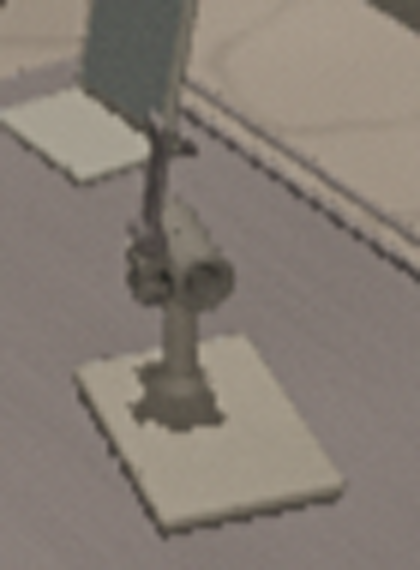

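```bash
python3 - <<'E'
from h import *
import pickle
d=pickle.load(open("d0.pkl","rb"));S,D=d["scene"],d["side"]
def s(im,x0,y0,k):
    return lambda X,Y: ray(im,x0+(X+.5)/k-.5,y0+(Y+.5)/k-.5)
a=s(S,180,150,8);b=s(D,305,235,7);c=s(S,235,205,5.5);e=s(D,245,150,6)
for n,r in dict(ball=[a(169,165),b(515,447)],tip=[a(428,483),b(137,122)],
 sA=[c(83,297),e(343,490)],sB=[c(83,297),e(245,337)],sC=[c(178,532),e(245,337)],sD=[c(378,485),e(77,375)],sE=[c(178,532),e(77,375)],sF=[c(83,297),e(167,530)],
 sG=[c(378,485),e(245,337)]).items():
    X,er=tri(r);print(n,X.round(4),np.round(er,4))
for n,o in (("mouth",e(207,283)),("hinge_s",c(300,285)),("leverS",c(265,70)),("leverD",e(155,125)),("scEnd",c(277,357))):
    print(n,[ (o[0]+o[1]*((z-o[0][2])/o[1][2])).round(3) for z in(.095,.105,.17)])
E
```

```text
ball [ 0.5169 -0.3481  0.0718] [0.0005 0.0005]
tip [ 0.5226 -0.1297  0.0721] [0.0003 0.0003]
sA [0.5611 0.0256 0.0346] [0.0003 0.0003]
sB [0.5698 0.0866 0.0933] [0.0218 0.0218]
sC [0.5991 0.1697 0.0366] [0.0019 0.0019]
sD [0.507  0.1938 0.0335] [0.0009 0.0009]
sE [0.5538 0.1841 0.0223] [0.0442 0.0442]
sF [0.5178 0.0406 0.0222] [0.0449 0.0449]
sG [0.5527 0.1795 0.051 ] [0.0455 0.0455]
mouth [array([0.562, 0.149, 0.095]), array([0.553, 0.135, 0.105]), array([0.494, 0.048, 0.17 ])]
hinge_s [array([0.501, 0.121, 0.095]), array([0.507, 0.128, 0.105]), array([0.543, 0.178, 0.17 ])]
leverS [array([ 0.435, -0.009,  0.095]), array([0.441, 0.   , 0.105]), array([0.482, 0.06 , 0.17 ])]
leverD [array([0.635, 0.308, 0.095]), array([0.625, 0.292, 0.105]), array([0.56 , 0.193, 0.17 ])]
scEnd [array([0.534, 0.151, 0.095]), array([0.539, 0.159, 0.105]), array([0.573, 0.206, 0.17 ])]
```

```bash
cat >> h.py <<'E'
def goal(p,az,s=None):
    """tool shift (m) and turn (deg) from the measured pose to TCP p, pointing down, tool x at azimuth az deg"""
    s=s or get_state(); R0=Ro.from_rotvec(s["tool_rot"])
    a=np.radians(az); x=np.array([np.cos(a),np.sin(a),0]);z=np.array([0,0,-1.]);y=np.cross(z,x)
    R1=Ro.from_matrix(np.stack([x,y,z],1))
    return R0.inv().apply(np.array(p)-s["position"]).round(4), (R0.inv()*R1).as_rotvec(degrees=True).round(2)
def st():
    s=get_state();R=Ro.from_rotvec(s["tool_rot"]).as_matrix()
    print("t",round(s["time"],2),"p",s["position"].round(4),"az",round(np.degrees(np.arctan2(R[1,0],R[0,0])),2),"zt",R[:,2].round(3),"f",s["ft_force"].round(2),"tq",s["torque"].round(2),"w",round(s["grip_width"],3),"q",s["joint_positions"].round(2))
E
python3 - <<'E'
from h import *
print(goal([.5,.35,.34],121),goal([.52,.0,.34],76))
E
```

```text
(array([-0.4048, -0.1931, -0.118 ]), array([-8.000e-02,  4.000e-02,  4.555e+01])) (array([-0.5057, -0.5288, -0.1175]), array([-6.000e-02,  7.000e-02,  9.055e+01]))
```

Request:
play_rows(
  series=[100,-0.1,-0.05,-0.1,0,0,8,100,-0.405,-0.193,-0.118,0,0,45,100,-0.405,-0.193,-0.118,0,0,45,100,-0.405,-0.193,-0.118,0,0,45,100,-0.405,-0.193,-0.118,0,0,45,100,-0.405,-0.193,-0.118,0,0,45,100,-0.405,-0.193,-0.118,0,0,45,100,-0.405,-0.193,-0.118,0,0,45,100,-0.405,-0.193,-0.118,0,0,45,100,-0.405,-0.193,-0.118,0,0,45],
)

```text
time: 0.98
position: [0.4616, 0.3807, 0.3299]
tool_rot: [-1.534, -2.742, -0.0]
ft_force: [0.6, 1.5, -0.3]
grip_width: 1.004
```

```bash
python3 - <<'E'
from h import *
st();print(goal([.52,.0,.34],76))
E
```

```text
t 0.98 p [0.4616 0.3807 0.3299] az 121.56 zt [-0.  0. -1.] f [ 0.59  1.47 -0.26] tq [ 0.01 -0.02 -0.06] w 1.004 q [-0.95  0.18  0.26  1.42 -0.05  1.55 -0.15]
(array([-0.355 , -0.1495, -0.0101]), array([-1.000e-02, -1.000e-02,  4.556e+01]))
```

Request:
play_rows(
  series=[100,-0.355,-0.15,-0.01,0,0,45.5,100,-0.355,-0.15,-0.01,0,0,45.5,100,-0.355,-0.15,-0.01,0,0,45.5,100,-0.355,-0.15,-0.01,0,0,45.5,100,-0.355,-0.15,-0.01,0,0,45.5,100,-0.355,-0.15,-0.01,0,0,45.5,100,-0.355,-0.15,-0.01,0,0,45.5,100,-0.355,-0.15,-0.01,0,0,45.5,100,-0.355,-0.15,-0.01,0,0,45.5,100,-0.355,-0.15,-0.01,0,0,45.5],
)

```text
time: 1.82
position: [0.5185, -0.0076, 0.3402]
tool_rot: [2.483, 1.92, -0.001]
ft_force: [-0.1, -1.0, 0.7]
grip_width: 0.998
```

```bash
python3 - <<'E'
from h import *
import pickle
im=get_image("wrist");save(im,"w1");pickle.dump(im,open("w1.pkl","wb"));st()
E
```

```text
t 1.87 p [ 0.5186 -0.0066  0.3401] az 75.42 zt [ 0.001 -0.002 -1.   ] f [-0.66 -1.2  -0.2 ] tq [-0.25  0.07  0.03] w 1.0 q [-0.64 -0.01  0.6   1.6   0.01  1.55 -0.29]
```

View pics/w1.png

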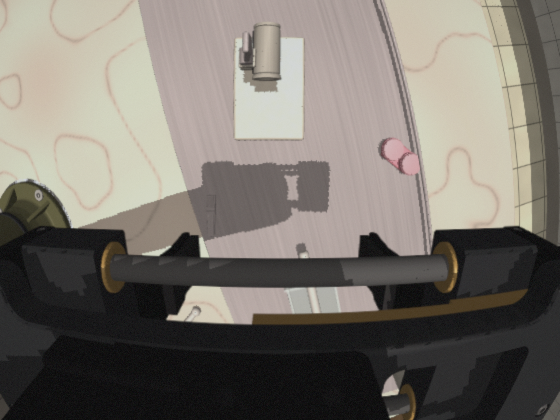

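Wrist view: the stand's foot corners are at about (235,38), (303,38), (303,139) and (235,139). The mouth edge of the barrel is at about (266,79), and the lever, standing up, is at about (247,50). The hand hides most of the tray. I'll take a second wrist view further forward.

Request:
play_rows(
  series=[60,0.035,0.02,0,0,0,0,60,0.07,0.02,0,0,0,0,60,0.07,0.02,0,0,0,0,60,0.07,0.02,0,0,0,0],
)

```text
time: 2.2
position: [0.5544, 0.0685, 0.3382]
tool_rot: [-2.468, -1.942, 0.003]
ft_force: [-0.7, -1.2, 0.4]
grip_width: 0.781
```

```bash
python3 - <<'E'
from h import *
import pickle
im=get_image("wrist");pickle.dump(im,open("w2.pkl","wb"));st()
up(im,"w2z",200,20,360,220,3.0)
im=pickle.load(open("w1.pkl","rb"));up(im,"w1z",210,5,330,155,4)
E
```

```text
t 2.25 p [0.5543 0.0662 0.3387] az 76.23 zt [-0.002 -0.001 -1.   ] f [-0.38 -0.81 -0.03] tq [-0.16  0.06  0.05] w 0.736 q [-0.68  0.09  0.56  1.51 -0.05  1.56 -0.36]
```

View pics/w1z.png

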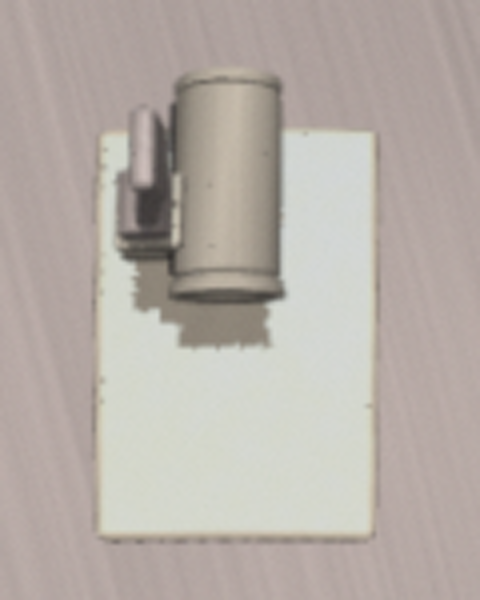

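View pics/w2z.png

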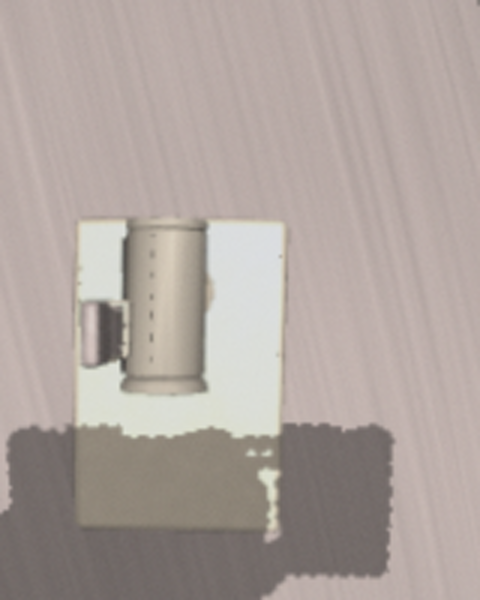

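```bash
python3 - <<'E'
from h import *
import pickle
A=pickle.load(open("w1.pkl","rb"));B=pickle.load(open("w2.pkl","rb"))
a=lambda X,Y: ray(A,210+(X+.5)/4-.5,5+(Y+.5)/4-.5,True)
b=lambda X,Y: ray(B,200+(X+.5)/3-.5,20+(Y+.5)/3-.5,True)
P={}
for n,r in dict(TL=[a(100,132),b(78,220)],TR=[a(377,132),b(286,222)],BR=[a(372,537),b(281,529)],BL=[a(100,537),b(77,527)],
  mouth=[a(227,294),b(164,389)],mL=[a(171,294),b(121,389)],mR=[a(284,294),b(207,389)],back=[a(229,78),b(168,223)]).items():
    X,e=tri(r);P[n]=X;print(n,X.round(4),np.round(e,4))
print((P["TL"]+P["TR"]+P["BR"]+P["BL"])/4)
for p,q in(("BL","TL"),("BR","TR"),("TL","TR"),("BL","BR"),("mouth","back")):
    v=P[q]-P[p];print(p,q,np.linalg.norm(v[:2]).round(4),np.degrees(np.arctan2(v[1],v[0])).round(2))
S=pickle.load(open("d0.pkl","rb"))["side"]
o,d=ray(S,245+207.5/6-.5,150+283.5/6-.5);print("side mouth ray at",[(o+d*(z-o[2])/d[2]).round(4) for z in(.122,.127,.132)])
# foot corners with plane z
for z in(.032,.044):
    print(z,[ (r[0]+r[1]*(z-r[0][2])/r[1][2]).round(4)[:2].tolist() for r in (a(100,132),a(377,132),a(372,537),a(100,537),b(78,220),b(286,222),b(281,529),b(77,527))])
E
```

```text
TL [0.5071 0.1961 0.0394] [0.0001 0.0001]
TR [0.6017 0.1709 0.0378] [0.0002 0.0002]
BR [0.5642 0.0274 0.0338] [0.0011 0.0011]
BL [0.4696 0.0532 0.0423] [0.0003 0.0003]
mouth [0.5353 0.1126 0.1266] [0. 0.]
mL [0.5197 0.1167 0.1287] [0.0003 0.0003]
mR [0.5511 0.1086 0.1253] [0.0001 0.0001]
back [0.5523 0.1736 0.1342] [0.0003 0.0003]
[0.53565222 0.11186296 0.03833212]
BL TL 0.1477 75.29
BR TR 0.1483 75.35
TL TR 0.0979 -14.92
BL BR 0.0981 -15.24
mouth back 0.0633 74.44
side mouth ray at [array([0.5379, 0.1127, 0.122 ]), array([0.5333, 0.106 , 0.127 ]), array([0.5288, 0.0993, 0.132 ])]
0.032 [[0.5066, 0.1983], [0.6028, 0.1722], [0.5633, 0.0277], [0.4684, 0.0529], [0.5061, 0.197], [0.6019, 0.1714], [0.5651, 0.0265], [0.4671, 0.0514]]
0.044 [[0.5073, 0.1947], [0.601, 0.1693], [0.5626, 0.0285], [0.4701, 0.0531], [0.5078, 0.1954], [0.6011, 0.1705], [0.5653, 0.0293], [0.4697, 0.0536]]
```

```bash
python3 - <<'E'
from h import *
import pickle
d=pickle.load(open("d0.pkl","rb"))
print(onz(d["side"],444,314,.032),onz(d["scene"],148,186,.032),onz(d["scene"],193,270,.032))
print(goal([.519,-.30,.26],88.5))
E
```

```text
[ 0.64420246 -0.45258181  0.032     ] [ 0.67245351 -0.41032789  0.032     ] [ 0.70395221 -0.01932842  0.032     ]
(array([-0.364 ,  0.053 ,  0.0791]), array([ -0.08,   0.06, -12.27]))
```

Request:
play_rows(
  series=[50,-0.364,0.053,0.04,0,0,-12.3,50,-0.364,0.053,0.04,0,0,-12.3,50,-0.364,0.053,0.04,0,0,-12.3,50,-0.364,0.053,0.04,0,0,-12.3,50,-0.364,0.053,0.079,0,0,-12.3,50,-0.364,0.053,0.079,0,0,-12.3,50,-0.364,0.053,0.079,0,0,-12.3,50,-0.364,0.053,0.079,0,0,-12.3,50,-0.364,0.053,0.079,0,0,-12.3,50,-0.364,0.053,0.079,0,0,-12.3],
)

```text
time: 3.08
position: [0.5128, -0.3106, 0.2589]
tool_rot: [2.267, 2.175, -0.009]
ft_force: [-1.3, 0.2, 0.3]
grip_width: 0.501
```

```bash
python3 - <<'E'
from h import *
import pickle
im=get_image("wrist");save(im,"w3");pickle.dump(im,open("w3.pkl","wb"));st()
E
```

```text
t 3.13 p [ 0.514  -0.308   0.2593] az 87.73 zt [-0.003 -0.002 -1.   ] f [ 0.02 -0.46  0.28] tq [-0.11  0.09  0.04] w 0.499 q [-0.2   0.25  0.84  1.55 -0.18  1.42  0.61]
```

View pics/w3.png

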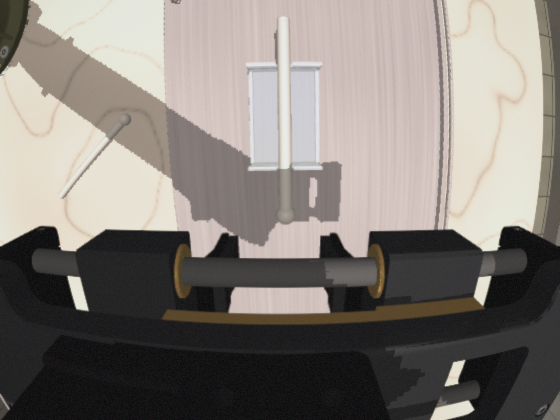

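The whole bar is in view here. The ball is at (285,215) and the tip at (283,17). The tray's end walls are at rows 66 and 167, and the thinner decoy is at (95,155).

```bash
python3 - <<'E'
from h import *
import pickle
im=pickle.load(open("w3.pkl","rb"));up(im,"w3z",240,5,330,230,3)
for z in(.072,):
    b,t=onz(im,285.3,215,z,True),onz(im,283.3,17,z,True)
    print(b.round(4),t.round(4),np.linalg.norm(t-b),np.degrees(np.arctan2(*(t-b)[1::-1])))
print(onz(im,284,66,.078,True),onz(im,284,168,.078,True))
print(goal([.5197,-.239,.085],88.6))
E
```

```text
[ 0.5176 -0.3444  0.072 ] [ 0.5244 -0.1251  0.072 ] 0.2194280307684181 88.22468753133352
[ 0.52264463 -0.18219401  0.078     ] [ 0.51819767 -0.29061638  0.078     ]
(array([0.0695, 0.0035, 0.1742]), array([-0.19,  0.13, -0.87]))
```

View pics/w3z.png

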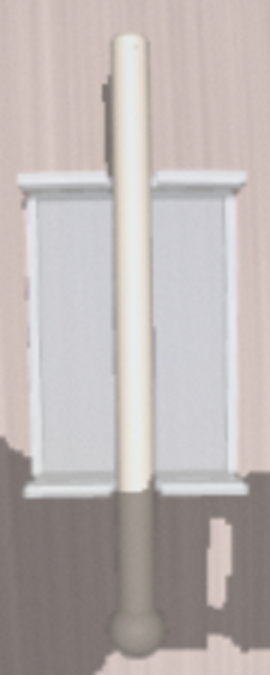

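Request:
play_rows(
  series=[50,0.035,0.003,0.02,0,0,-0.6,50,0.068,0.004,0.05,0,0,-0.6,50,0.068,0.004,0.085,0,0,-0.6,50,0.068,0.004,0.12,0,0,-0.6,50,0.068,0.004,0.15,0,0,-0.6,50,0.068,0.004,0.16,0,0,-0.6,50,0.068,0.004,0.16,0,0,-0.6,50,0.068,0.004,0.16,0,0,-0.6],
)

```text
time: 3.8
position: [0.525, -0.2337, 0.1017]
tool_rot: [2.241, 2.201, 0.001]
ft_force: [0.0, 0.4, 1.3]
grip_width: 0.504
```

```bash
python3 - <<'E'
from h import *
import pickle
st();im=get_image("scene");up(im,"s4",150,100,300,260,4.5);im=get_image("side");up(im,"d4",270,190,430,340,4.5);print(goal([.5205,-.24,.053],88.4))
E
```

```text
t 3.8 p [ 0.525  -0.2337  0.1017] az 88.96 zt [ 0.001 -0.    -1.   ] f [0.02 0.37 1.3 ] tq [-0.1   0.07  0.01] w 0.504 q [-0.28  0.31  0.77  1.81 -0.24  1.11  0.55]
(array([-0.0056, -0.0055,  0.0499]), array([0.22, 0.04, 0.55]))
```

View pics/s4.png

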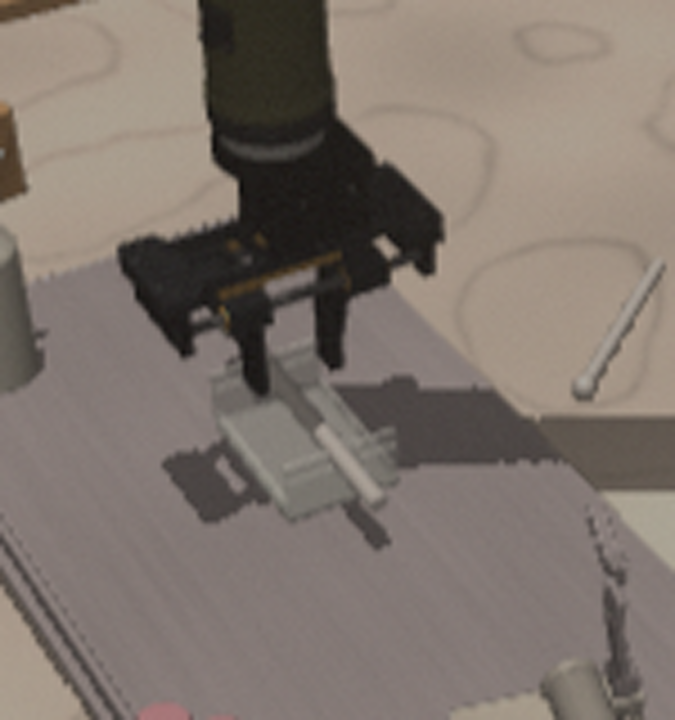

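View pics/d4.png

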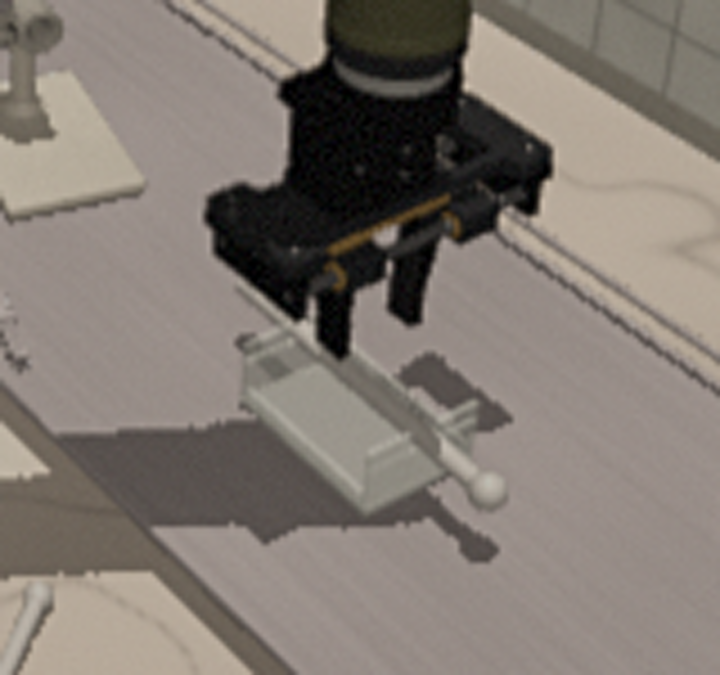

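The hand straddles the bar between the tray walls in both views. I'll descend and close.

Request:
play_rows(
  series=[50,-0.004,-0.004,0.02,0,0,0.5,50,-0.006,-0.005,0.04,0,0,0.5,50,-0.006,-0.005,0.048,0,0,0.5,50,-0.006,-0.005,0.048,0,0,0.5,50,-0.006,-0.005,0.048,0,0,0.5],
)

```text
time: 4.32
position: [0.52, -0.2399, 0.0536]
tool_rot: [2.251, 2.19, 0.001]
ft_force: [-0.0, -0.2, 0.2]
grip_width: 0.498
```

```bash
python3 - <<'E'
from h import *
st()
E
```

```text
t 4.32 p [ 0.52   -0.2399  0.0536] az 88.45 zt [ 0.001 -0.    -1.   ] f [-0.04 -0.24  0.18] tq [-0.1   0.07  0.01] w 0.498 q [-0.24  0.37  0.75  1.86 -0.29  1.02  0.6 ]
```

Request:
play_rows(
  series=[10,0,0,0,0,0,0,10,0,0,0,0,0,0,10,0,0,0,0,0,0,10,0,0,0,0,0,0,5,0,0,0,0,0,0,5,0,0,0,0,0,0,5,0,0,0,0,0,0,5,0,0,0,0,0,0],
  force=55,
)

```text
time: 4.98
position: [0.5196, -0.2397, 0.0528]
tool_rot: [2.251, 2.191, 0.001]
ft_force: [0.5, 0.6, 1.5]
grip_width: 0.145
```

```bash
python3 - <<'E'
from h import *
st()
E
```

```text
t 4.98 p [ 0.5196 -0.2397  0.0528] az 88.45 zt [ 0.001  0.    -1.   ] f [0.47 0.6  1.48] tq [-0.09 -0.07 -0.01] w 0.145 q [-0.24  0.37  0.75  1.86 -0.29  1.02  0.6 ]
```

Request:
play_rows(
  series=[0,0,0,-0.01,0,0,0,0,0,0,-0.03,0,0,0,0,0,0,-0.05,0,0,0,0,0,0,-0.07,0,0,0,0,0,0,-0.08,0,0,0,0,0,0,-0.08,0,0,0,0,0,0,-0.08,0,0,0],
  force=60,
)

```text
time: 5.57
position: [0.5191, -0.2395, 0.1325]
tool_rot: [-2.251, -2.191, -0.001]
ft_force: [0.2, 0.6, -2.4]
grip_width: 0.14
```

```bash
python3 - <<'E'
from h import *
import pickle
st()
for n in("scene","side","wrist"):
    im=get_image(n);save(im,n+"5");pickle.dump(im,open(n+"5.pkl","wb"))
up(get_image("side"),"d5",270,150,430,340,4)
st()
E
```

```text
t 5.57 p [ 0.5191 -0.2395  0.1325] az 88.46 zt [ 0.  0. -1.] f [ 0.2   0.62 -2.38] tq [-0.11  0.09  0.03] w 0.14 q [-0.29  0.27  0.79  1.79 -0.21  1.17  0.53]
t 5.77 p [ 0.5183 -0.2393  0.1312] az 88.45 zt [-0.002  0.001 -1.   ] f [ 0.12 -0.1  -1.8 ] tq [-0.07  0.    0.05] w 0.148 q [-0.29  0.27  0.79  1.79 -0.21  1.17  0.53]
```

View pics/wrist5.png

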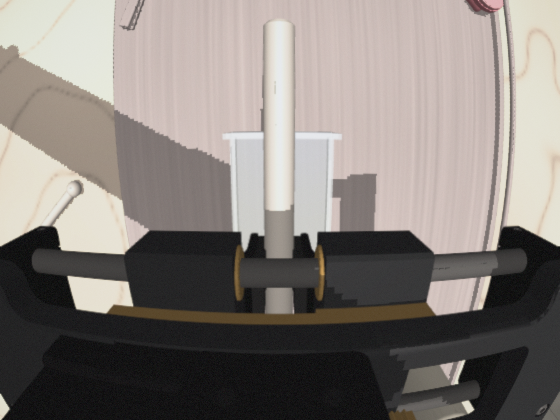

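View pics/d5.png

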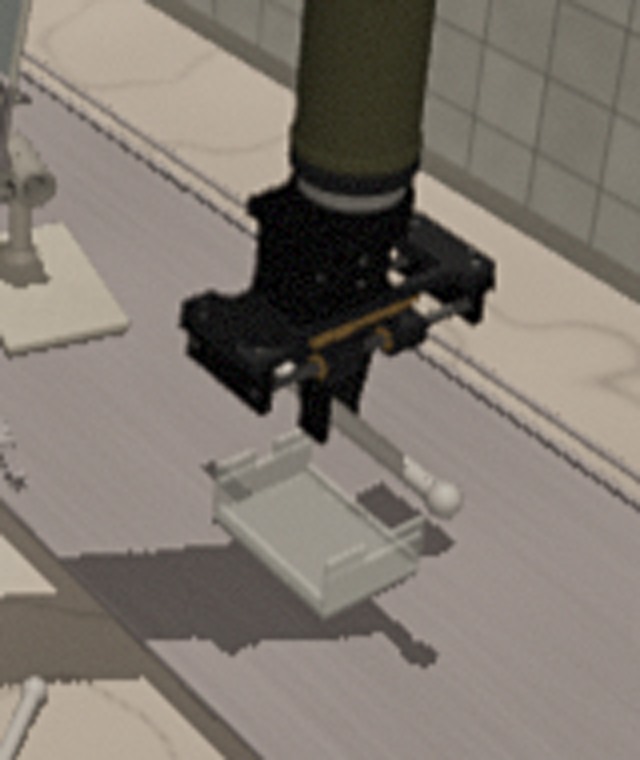

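The bar is lifted clear and the tray stays in place. In the wrist view the bar points straight ahead, with its tip at about (279,22). I'll check for droop using the scene view.

```bash
python3 - <<'E'
from h import *
import pickle
up(pickle.load(open("scene5.pkl","rb")),"s5z",170,110,270,220,5.5)
up(pickle.load(open("wrist5.pkl","rb")),"w5z",230,0,330,60,7)
E
```

```text
(no output)
```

View pics/s5z.png

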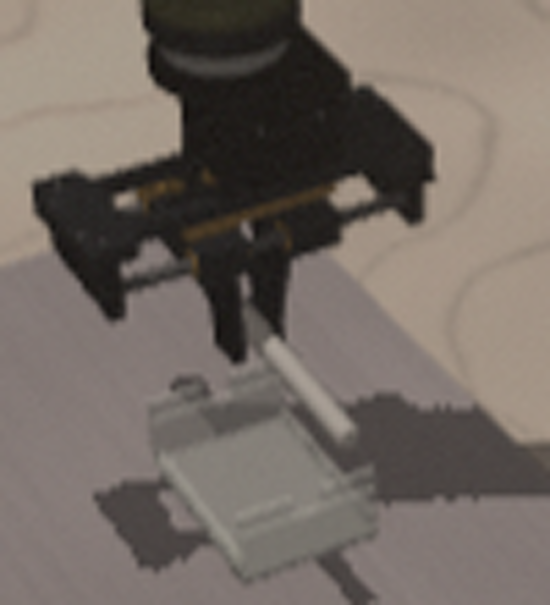

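View pics/w5z.png

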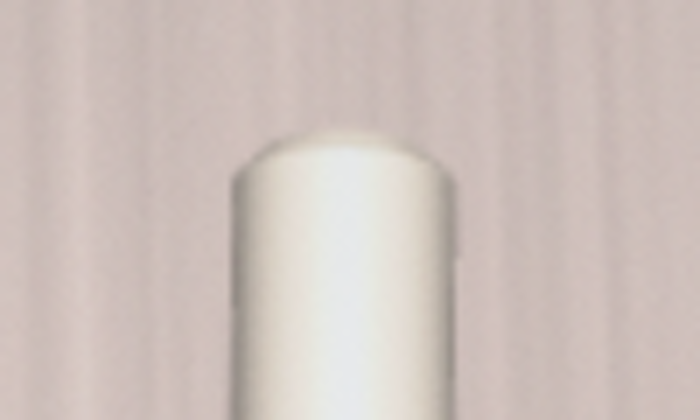

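```bash
python3 - <<'E'
from h import *
import pickle
W=pickle.load(open("wrist5.pkl","rb"));S=pickle.load(open("scene5.pkl","rb"));D=pickle.load(open("side5.pkl","rb"))
for v in(19,22,25):
    X,e=tri([ray(W,279.2,v,True),ray(S,233.2,188.8)]);print("tip",X.round(4),np.round(e,4))
o,d=ray(D,380.4,274.1)
# ball: plane through (x at 110mm back)
for xb in(.514,.516,.518): print("ball",(o+d*(xb-o[0])/d[0]).round(4))
E
```

```text
tip [ 0.5217 -0.124   0.1523] [0. 0.]
tip [ 0.5214 -0.1251  0.1514] [0.0002 0.0002]
tip [ 0.5212 -0.1262  0.1505] [0.0005 0.0005]
ball [ 0.514  -0.3462  0.1496]
ball [ 0.516  -0.3445  0.1474]
ball [ 0.518  -0.3427  0.1452]
```

```bash
python3 - <<'E'
from h import *
st();print(goal([.4993,-.0223,.109],75.1))
E
```

```text
t 5.77 p [ 0.5183 -0.2393  0.1312] az 88.45 zt [-0.002  0.001 -1.   ] f [ 0.12 -0.1  -1.8 ] tq [-0.07  0.    0.05] w 0.148 q [-0.29  0.27  0.79  1.79 -0.21  1.17  0.53]
(array([ 0.2164, -0.0248,  0.0223]), array([-1.400e-01, -1.000e-02,  1.335e+01]))
```

Request:
play_rows(
  series=[0,0.03,-0.003,0,0,0,2,0,0.06,-0.006,0,0,0,4,0,0.09,-0.01,0.005,0,0,6,0,0.12,-0.014,0.01,0,0,8,0,0.15,-0.018,0.015,0,0,10,0,0.18,-0.022,0.02,0,0,12,0,0.205,-0.025,0.022,0,0,13.3,0,0.216,-0.025,0.022,0,0,13.3,0,0.216,-0.025,0.022,0,0,13.3,0,0.216,-0.025,0.022,0,0,13.3],
)

```text
time: 6.6
position: [0.5001, -0.0239, 0.1103]
tool_rot: [2.488, 1.917, -0.001]
ft_force: [-0.4, -0.9, -0.9]
grip_width: 0.142
```

```bash
python3 - <<'E'
from h import *
import pickle
st()
for n in("scene","side","wrist"):
    im=get_image(n);save(im,n+"6");pickle.dump(im,open(n+"6.pkl","wb"))
    if n=="scene":up(im,"s6z",220,180,330,310,4.5)
    if n=="side":up(im,"d6z",230,150,370,280,5)
    if n=="wrist":up(im,"w6z",200,0,360,120,5)
st()
E
```

```text
t 6.6 p [ 0.5001 -0.0239  0.1103] az 75.21 zt [-0.    -0.001 -1.   ] f [-0.42 -0.94 -0.94] tq [-0.15  0.04 -0.03] w 0.142 q [-0.66  0.1   0.69  1.97 -0.07  1.09 -0.2 ]
t 6.75 p [ 0.5003 -0.0254  0.1106] az 74.98 zt [ 0.    -0.001 -1.   ] f [-0.08  0.46 -0.73] tq [-0.12  0.01  0.01] w 0.141 q [-0.65  0.1   0.69  1.97 -0.07  1.09 -0.2 ]
```

View pics/w6z.png

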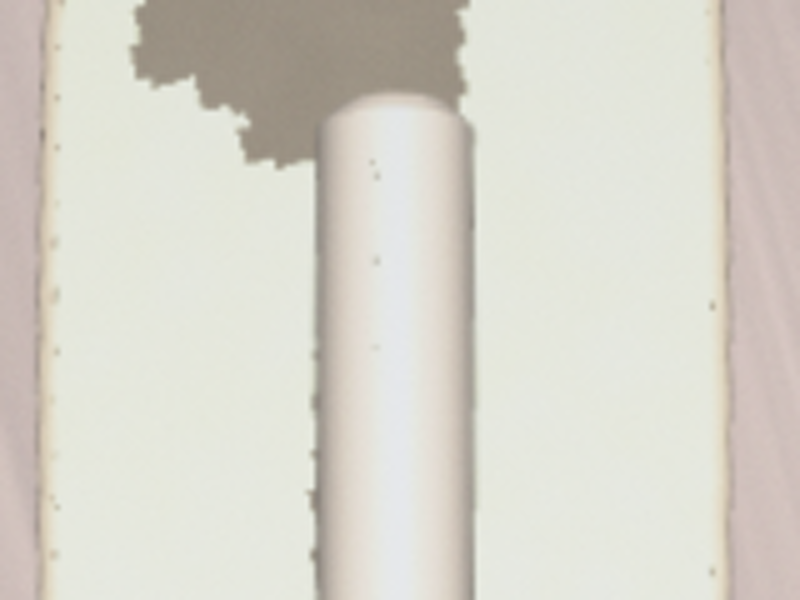

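View pics/d6z.png

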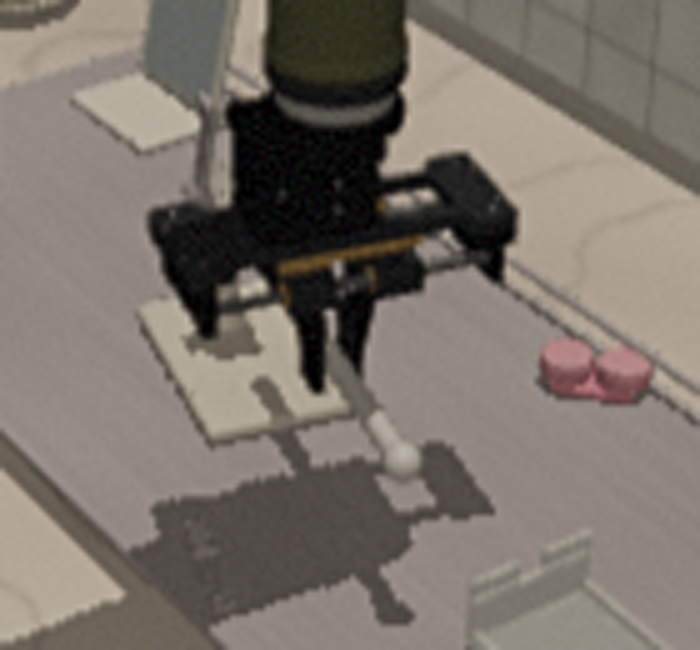

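View pics/s6z.png

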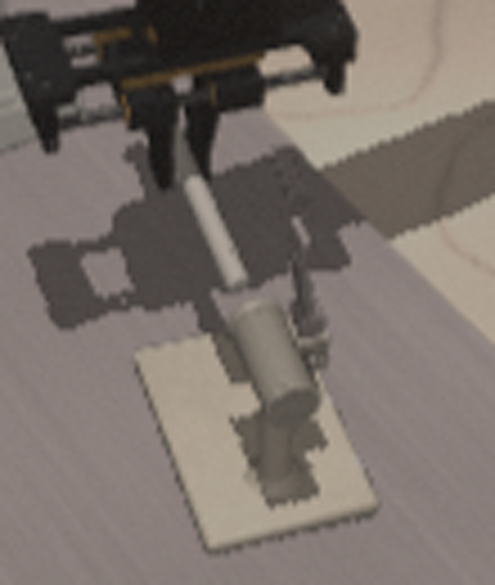

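```bash
python3 - <<'E'
from h import *
import pickle
W=pickle.load(open("wrist6.pkl","rb"));S=pickle.load(open("scene6.pkl","rb"))
w=lambda X,Y:(200+(X+.5)/5-.5,0+(Y+.5)/5-.5)
s=lambda X,Y:(220+(X+.5)/4.5-.5,180+(Y+.5)/4.5-.5)
u=np.array([np.cos(np.radians(75.1)),np.sin(np.radians(75.1))]);n=np.array([u[1],-u[0]]);M=np.array([.535,.112])
def lat(X):return ((X[:2]-M)@n).round(4),((X[:2]-M)@u).round(4)
for Y in(150,300,500,590):
    L=onz(W,*w(46-(3 if Y>400 else 0),Y),.044,True);R=onz(W,*w(722+(2 if Y>400 else 0),Y),.044,True)
    B=onz(W,*w(395,Y),.129,True);print(Y,"foot",lat(L),lat(R),"mid",lat((L+R)/2),"bar",lat(B))
X,e=tri([ray(W,*w(395,108),True),ray(S,*s(236,282))]);print("tip",X.round(4),np.round(e,4),lat(X))
print("proj mouth in s6z",[(np.array(proj(S,[.535,.112,.127]))-[220,180]+.5)*4.5-.5],"back",(np.array(proj(S,[.535+.066*u[0],.112+.066*u[1],.127]))-[220,180]+.5)*4.5-.5)
print("proj tip",(np.array(proj(S,X))-[220,180]+.5)*4.5-.5)
up(S,"s6y",255,230,305,285,12)
E
```

```text
150 foot (np.float64(-0.0478), np.float64(-0.0035)) (np.float64(0.0481), np.float64(-0.004)) mid (np.float64(0.0001), np.float64(-0.0037)) bar (np.float64(0.0018), np.float64(-0.0308))
300 foot (np.float64(-0.0475), np.float64(-0.0263)) (np.float64(0.0477), np.float64(-0.0267)) mid (np.float64(0.0001), np.float64(-0.0265)) bar (np.float64(0.0017), np.float64(-0.0449))
500 foot (np.float64(-0.048), np.float64(-0.0554)) (np.float64(0.0479), np.float64(-0.0558)) mid (np.float64(-0.0001), np.float64(-0.0556)) bar (np.float64(0.0017), np.float64(-0.0629))
590 foot (np.float64(-0.0482), np.float64(-0.0683)) (np.float64(0.048), np.float64(-0.0687)) mid (np.float64(-0.0001), np.float64(-0.0685)) bar (np.float64(0.0017), np.float64(-0.0709))
tip [0.5297 0.0855 0.1297] [0. 0.] (np.float64(0.0017), np.float64(-0.0269))
proj mouth in s6z [array([253.96025181, 318.81061628])] back [293.1548241  406.87499263]
proj tip [235.9111815  282.00862465]
```

View pics/s6y.png

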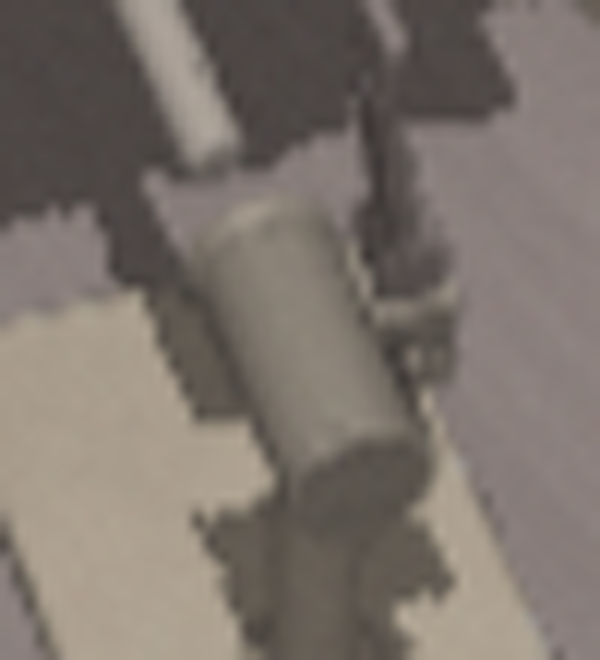

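Request:
play_rows(
  series=[0,0,-0.0017,0.0025,0,0,0,0,0,-0.0017,0.0025,0,0,0,0,0.006,-0.0017,0.0025,0,0,0,0,0.012,-0.0017,0.0025,0,0,0,0,0.018,-0.0017,0.0025,0,0,0,0,0.018,-0.0017,0.0025,0,0,0,0,0.018,-0.0017,0.0025,0,0,0],
)

```text
time: 7.33
position: [0.5032, -0.0045, 0.108]
tool_rot: [2.488, 1.918, -0.0]
ft_force: [0.2, -0.9, -1.6]
grip_width: 0.142
```

```bash
python3 - <<'E'
from h import *
import pickle
S=get_image("scene");W=get_image("wrist");up(S,"s7",250,215,310,285,9);up(W,"w7",200,0,360,120,5);st()
pickle.dump((S,W),open("7.pkl","wb"))
E
```

```text
t 7.43 p [ 0.503  -0.0053  0.108 ] az 75.17 zt [-0. -0. -1.] f [-0.42 -0.79 -2.16] tq [-0.15  0.05  0.04] w 0.143 q [-0.68  0.11  0.67  1.97 -0.08  1.09 -0.23]
```

View pics/s7.png

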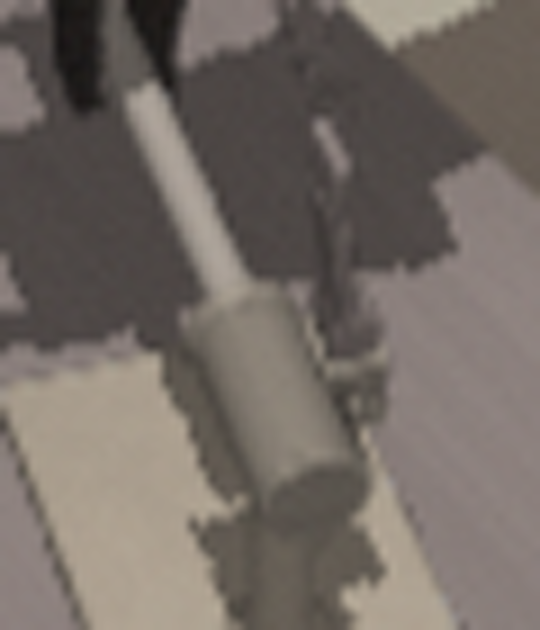

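View pics/w7.png

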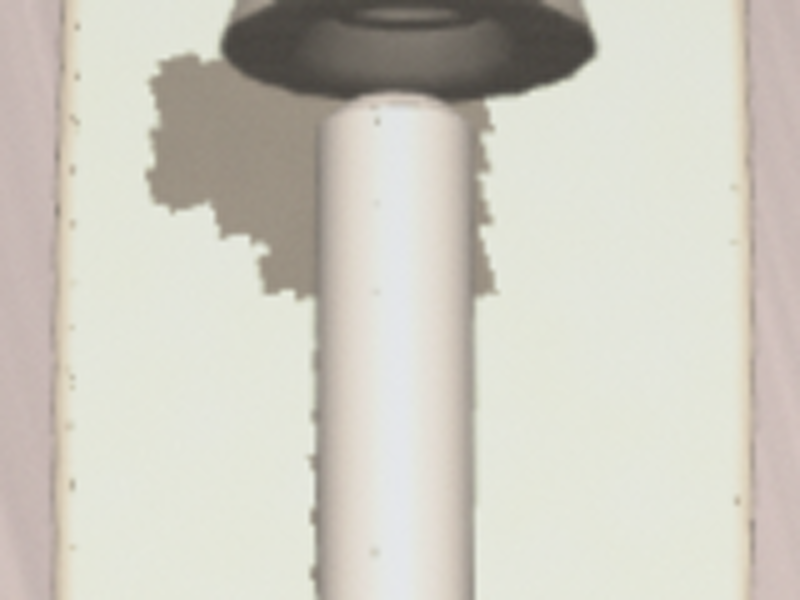

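```bash
python3 - <<'E'
from h import *
import pickle
S,W=pickle.load(open("7.pkl","rb"))
w=lambda X,Y:(200+(X+.5)/5-.5,0+(Y+.5)/5-.5)
s=lambda X,Y:(250+(X+.5)/9-.5,215+(Y+.5)/9-.5)
u=np.array([np.cos(np.radians(75.1)),np.sin(np.radians(75.1))]);n=np.array([u[1],-u[0]]);M=np.array([.535,.112])
def lat(X):return ((X[:2]-M)@n).round(4),((X[:2]-M)@u).round(4)
for name,a,b,Wd in(("ring",(222,45),(597,45),.031),("bartip",(318.5,150),(472,150),.014),("bar",(316.5,300),(473.5,300),.014)):
    o,d1=ray(W,*w(*a),True);_,d2=ray(W,*w(*b),True)
    X=o+(d1+d2)/2*Wd/np.linalg.norm(d1-d2); print(name,X.round(4),lat(X))
X,e=tri([ray(W,*w(395,108),True),ray(S,*s(233,293))]);print("tip",X.round(4),np.round(e,4),lat(X))
o,d=ray(W,*w(409.5,45),True); t=((M-o[:2])@u)/(d[:2]@u); print("mouth by plane",(o+t*d).round(4), lat(o+t*d))
E
```

```text
ring [0.5342 0.1085 0.1369] (np.float64(0.0001), np.float64(-0.0036))
bartip [0.5317 0.1038 0.1212] (np.float64(-0.0011), np.float64(-0.0088))
bar [0.5278 0.0892 0.1235] (np.float64(-0.0011), np.float64(-0.0239))
tip [0.532  0.1048 0.1307] [0.0001 0.0001] (np.float64(-0.001), np.float64(-0.0077))
mouth by plane [0.5352 0.112  0.1263] (np.float64(0.0002), np.float64(0.0))
```

The tip is level with the mouth and 8 mm short of it, but 1.2 mm to the left. I'll shift +1.2 mm in tool y and enter the mouth.

Request:
play_rows(
  series=[0,0,0.0012,0.0003,0,0,0,0,0,0.0012,0.0003,0,0,0,0,0.003,0.0012,0.0003,0,0,0,0,0.006,0.0012,0.0003,0,0,0,0,0.009,0.0012,0.0003,0,0,0,0,0.012,0.0012,0.0003,0,0,0,0,0.014,0.0012,0.0003,0,0,0,0,0.014,0.0012,0.0003,0,0,0],
)

```text
time: 8.1
position: [0.5079, 0.0087, 0.1077]
tool_rot: [-2.489, -1.917, -0.0]
ft_force: [-0.1, 0.1, -1.6]
grip_width: 0.141
```

```bash
python3 - <<'E'
from h import *
st();W=get_image("wrist");up(W,"w8",200,0,360,120,5)
E
```

```text
t 8.1 p [0.5079 0.0087 0.1077] az 75.21 zt [ 0.  0. -1.] f [-0.08  0.12 -1.62] tq [-0.11  0.04  0.02] w 0.141 q [-0.69  0.12  0.66  1.96 -0.08  1.09 -0.25]
```

View pics/w8.png

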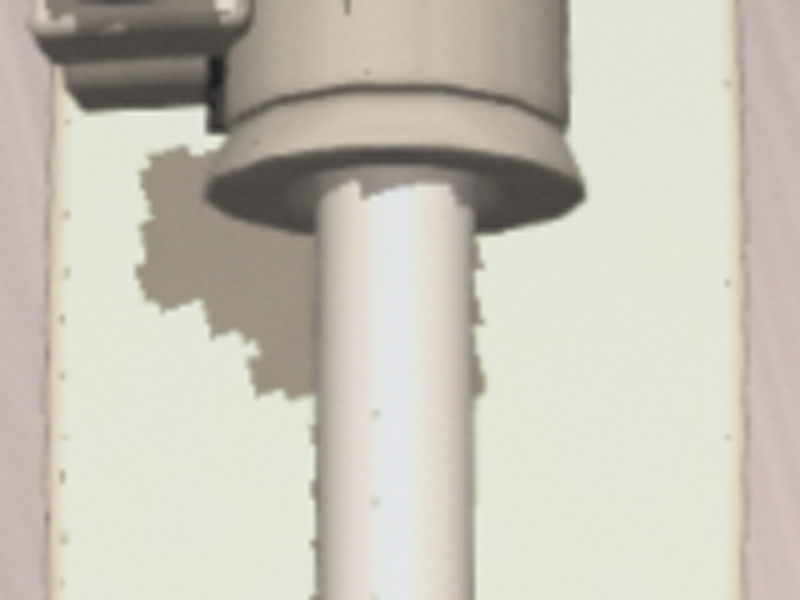

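The bar is in the mouth and centred, with the ring at columns 205–585 and the bar at 318–474. There is no contact force. I'll continue.

Request:
play_rows(
  series=[0,0.002,0,0,0,0,0,0,0.004,0,0,0,0,0,0,0.006,0,0,0,0,0,0,0.008,0,0,0,0,0,0,0.008,0,0,0,0,0],
)

```text
time: 8.57
position: [0.51, 0.0163, 0.1077]
tool_rot: [-2.489, -1.916, -0.0]
ft_force: [-0.5, -0.3, -1.2]
grip_width: 0.142
```

```bash
python3 - <<'E'
from h import *
st()
E
```

```text
t 8.57 p [0.51   0.0163 0.1077] az 75.19 zt [ 0.  0. -1.] f [-0.46 -0.29 -1.2 ] tq [-0.21  0.09  0.  ] w 0.142 q [-0.7   0.13  0.66  1.96 -0.09  1.09 -0.26]
```

Still free. I'll go on in small steps through the sprung fingers.

Request:
play_rows(
  series=[0,0.001,0,0,0,0,0,0,0.002,0,0,0,0,0,0,0.003,0,0,0,0,0,0,0.004,0,0,0,0,0,0,0.004,0,0,0,0,0],
)

```text
time: 8.98
position: [0.5104, 0.0183, 0.1075]
tool_rot: [2.49, 1.915, -0.003]
ft_force: [-1.7, -3.6, -0.8]
grip_width: 0.145
```

Request:
play_rows(
  series=[0,0.001,0,0,0,0,0,0,0.002,0,0,0,0,0,0,0.002,0,0,0,0,0],
)

```text
time: 9.23
position: [0.5105, 0.019, 0.1073]
tool_rot: [2.49, 1.913, -0.005]
ft_force: [-2.8, -7.0, -1.2]
grip_width: 0.142
```

Request:
play_rows(
  series=[0,0.001,0,0,0,0,0,0,0.002,0,0,0,0,0,0,0.002,0,0,0,0,0],
)

```text
time: 9.48
position: [0.5108, 0.0199, 0.1072]
tool_rot: [2.491, 1.912, -0.007]
ft_force: [-2.0, -7.9, -1.2]
grip_width: 0.144
```

Request:
play_rows(
  series=[0,0.001,0,0,0,0,0,0,0.002,0,0,0,0,0,0,0.002,0,0,0,0,0],
)

```text
time: 9.73
position: [0.5115, 0.0223, 0.1072]
tool_rot: [2.491, 1.912, -0.006]
ft_force: [-1.7, -7.2, -0.9]
grip_width: 0.141
```

Request:
play_rows(
  series=[0,0.001,0,0,0,0,0,0,0.002,0,0,0,0,0,0,0.002,0,0,0,0,0],
)

```text
time: 9.98
position: [0.512, 0.0244, 0.1073]
tool_rot: [2.491, 1.912, -0.006]
ft_force: [-2.6, -6.5, -2.0]
grip_width: 0.147
```

```bash
python3 - <<'E'
from h import *
st()
W=get_image("wrist");up(W,"w9",200,0,360,120,5)
E
```

```text
t 9.98 p [0.512  0.0244 0.1073] az 75.04 zt [-0.002 -0.003 -1.   ] f [-2.63 -6.47 -1.98] tq [-1.54  0.48 -0.  ] w 0.147 q [-0.71  0.13  0.65  1.95 -0.09  1.09 -0.28]
```

View pics/w9.png

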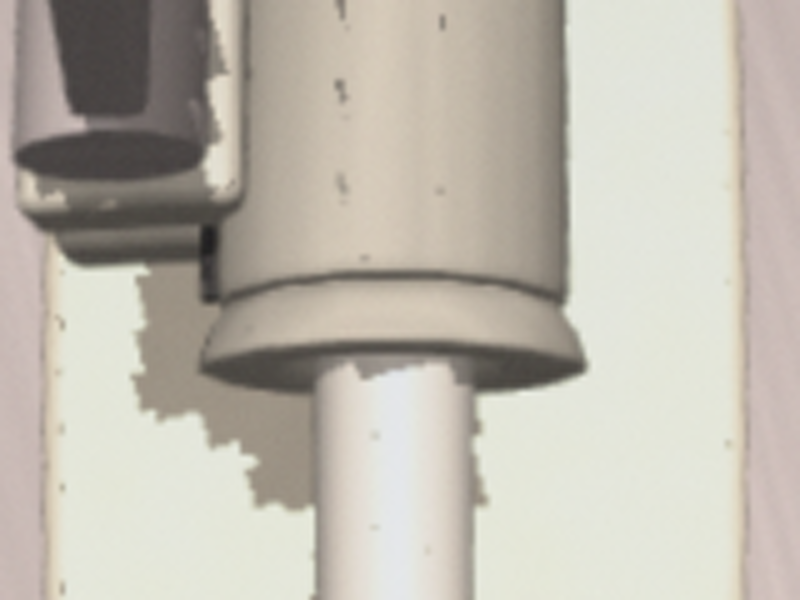

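```bash
python3 - <<'E'
from h import *
import pickle
D=get_image("side");pickle.dump(D,open("side9.pkl","wb"));up(D,"d9",260,190,350,265,8);up(pickle.load(open("side6.pkl","rb")),"d6y",260,190,350,265,8);st()
E
```

```text
t 10.08 p [0.5121 0.0245 0.1073] az 75.04 zt [-0.002 -0.003 -1.   ] f [-2.49 -6.94 -1.12] tq [-1.57  0.51  0.04] w 0.142 q [-0.71  0.13  0.65  1.95 -0.09  1.09 -0.28]
```

View pics/d9.png

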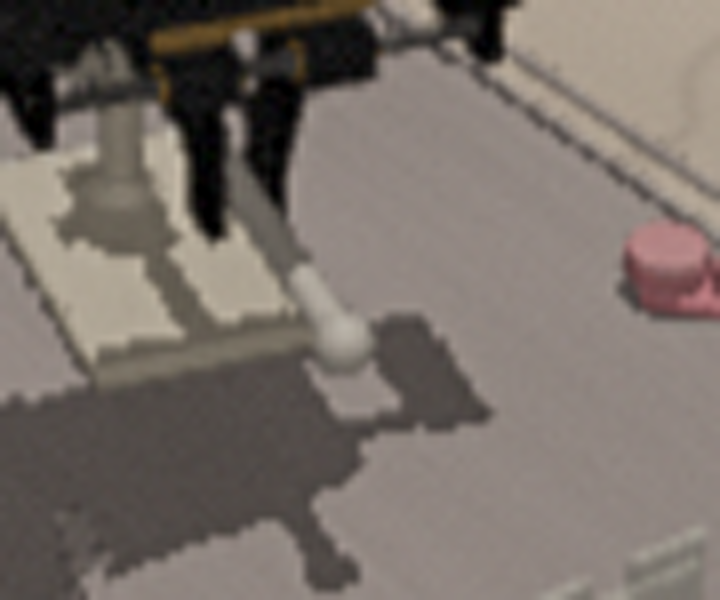

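View pics/d6y.png

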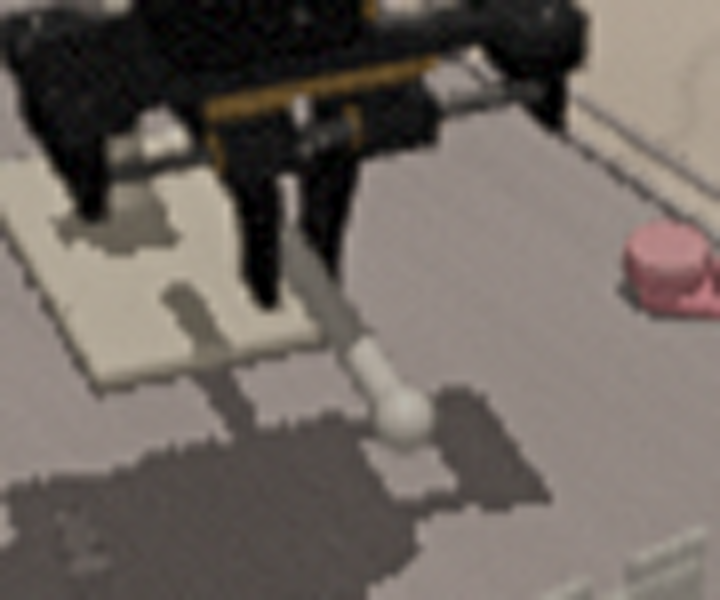

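No noticeable slip: the ball-to-finger offset matches the earlier picture. The drag of about 7.5 N at 23 mm in means the bar is past the sprung fingers' edge. I'll advance in small checked steps.

Request:
play_rows(
  series=[0,0.001,0,0,0,0,0,0,0.002,0,0,0,0,0,0,0.003,0,0,0,0,0,0,0.004,0,0,0,0,0,0,0.004,0,0,0,0,0],
)

```text
time: 10.5
position: [0.513, 0.0282, 0.1072]
tool_rot: [2.491, 1.912, -0.006]
ft_force: [-1.6, -7.2, -1.0]
grip_width: 0.142
```

Request:
play_rows(
  series=[0,0.001,0,0,0,0,0,0,0.002,0,0,0,0,0,0,0.003,0,0,0,0,0,0,0.003,0,0,0,0,0],
)

```text
time: 10.83
position: [0.5139, 0.0312, 0.1073]
tool_rot: [2.491, 1.912, -0.006]
ft_force: [-2.2, -6.2, -1.2]
grip_width: 0.146
```

Request:
play_rows(
  series=[0,0.001,0,0,0,0,0,0,0.002,0,0,0,0,0,0,0.003,0,0,0,0,0,0,0.003,0,0,0,0,0],
)

```text
time: 11.17
position: [0.5146, 0.0341, 0.1073]
tool_rot: [2.491, 1.912, -0.006]
ft_force: [-2.2, -6.7, -2.5]
grip_width: 0.144
```

Request:
play_rows(
  series=[0,0.001,0,0,0,0,0,0,0.002,0,0,0,0,0,0,0.002,0,0,0,0,0],
)

```text
time: 11.42
position: [0.5151, 0.036, 0.1072]
tool_rot: [2.491, 1.912, -0.006]
ft_force: [-2.0, -6.7, -1.0]
grip_width: 0.14
```

Request:
play_rows(
  series=[0,0.001,0,0,0,0,0,0,0.002,0,0,0,0,0,0,0.002,0,0,0,0,0],
)

```text
time: 11.67
position: [0.5156, 0.0379, 0.1072]
tool_rot: [2.491, 1.912, -0.006]
ft_force: [-2.1, -7.0, -0.8]
grip_width: 0.143
```

```bash
python3 - <<'E'
from h import *
import pickle
D=get_image("side");up(D,"d10",240,160,330,235,8);W=get_image("wrist");up(W,"w10",200,0,360,150,5);st()
E
```

```text
t 11.77 p [0.5157 0.0381 0.1073] az 75.04 zt [-0.002 -0.003 -1.   ] f [-1.87 -6.6  -1.57] tq [-1.57  0.51 -0.01] w 0.144 q [-0.72  0.14  0.64  1.94 -0.09  1.09 -0.3 ]
```

View pics/d10.png

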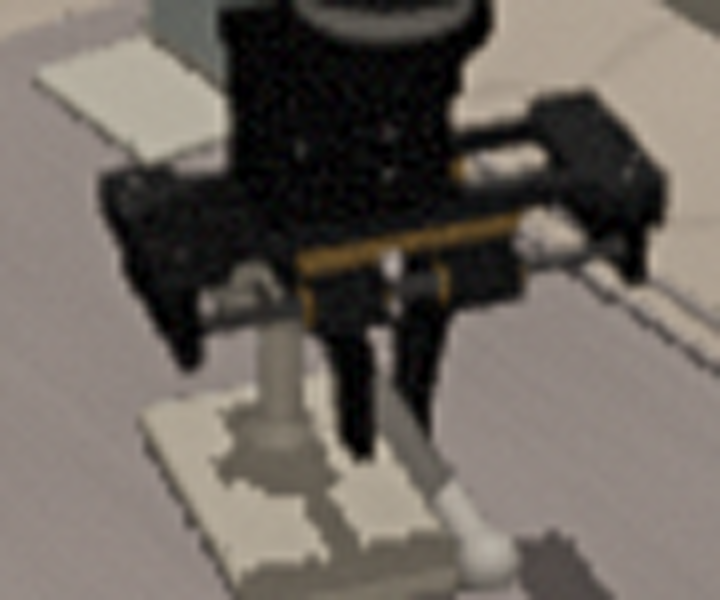

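View pics/w10.png

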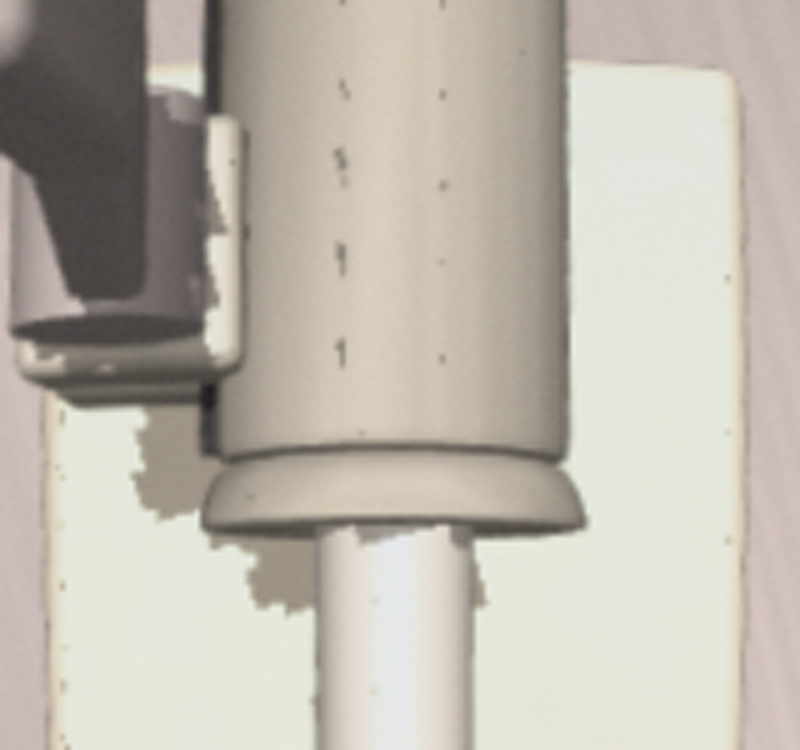

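Ball offset unchanged, so the bar travels with the hand, now about 37 mm in. Continuing.

Request:
play_rows(
  series=[0,0.001,0,0,0,0,0,0,0.002,0,0,0,0,0,0,0.002,0,0,0,0,0],
)

```text
time: 12.02
position: [0.5161, 0.0398, 0.1072]
tool_rot: [2.491, 1.912, -0.006]
ft_force: [-2.0, -6.6, -1.3]
grip_width: 0.143
```

Request:
play_rows(
  series=[0,0.001,0,0,0,0,0,0,0.002,0,0,0,0,0,0,0.002,0,0,0,0,0],
)

```text
time: 12.27
position: [0.5166, 0.0418, 0.1072]
tool_rot: [2.491, 1.912, -0.006]
ft_force: [-0.5, -7.2, -0.5]
grip_width: 0.143
```

Request:
play_rows(
  series=[0,0.001,0,0,0,0,0,0,0.002,0,0,0,0,0,0,0.002,0,0,0,0,0],
)

```text
time: 12.52
position: [0.5171, 0.0437, 0.1072]
tool_rot: [2.491, 1.912, -0.006]
ft_force: [-2.0, -6.8, -2.0]
grip_width: 0.145
```

Request:
play_rows(
  series=[0,0.001,0,0,0,0,0,0,0.002,0,0,0,0,0,0,0.002,0,0,0,0,0],
)

```text
time: 12.77
position: [0.5177, 0.0457, 0.1072]
tool_rot: [2.491, 1.912, -0.006]
ft_force: [-2.5, -6.4, -0.0]
grip_width: 0.14
```

Request:
play_rows(
  series=[0,0.001,0,0,0,0,0,0,0.002,0,0,0,0,0,0,0.002,0,0,0,0,0],
)

```text
time: 13.02
position: [0.5182, 0.0477, 0.1072]
tool_rot: [2.491, 1.913, -0.006]
ft_force: [-2.8, -6.0, -1.3]
grip_width: 0.139
```

Request:
play_rows(
  series=[0,0.001,0,0,0,0,0,0,0.002,0,0,0,0,0,0,0.002,0,0,0,0,0],
)

```text
time: 13.27
position: [0.5184, 0.0485, 0.1071]
tool_rot: [2.491, 1.912, -0.008]
ft_force: [-2.1, -9.1, -0.6]
grip_width: 0.14
```

The advance is slowing (0.8 mm for 2 mm commanded) and the force is rising. This looks like the stop, so I'll press a little more.

Request:
play_rows(
  series=[0,0.0005,0,0,0,0,0,0,0.001,0,0,0,0,0,0,0.0015,0,0,0,0,0,0,0.0015,0,0,0,0,0,0,0.0015,0,0,0,0,0],
)

```text
time: 13.68
position: [0.5184, 0.0485, 0.107]
tool_rot: [2.491, 1.91, -0.011]
ft_force: [-4.1, -11.8, -0.7]
grip_width: 0.136
```

```bash
python3 - <<'E'
from h import *
st()
E
```

```text
t 13.68 p [0.5184 0.0485 0.107 ] az 74.96 zt [-0.004 -0.006 -1.   ] f [ -4.08 -11.85  -0.69] tq [-2.62  0.91 -0.01] w 0.136 q [-0.73  0.16  0.63  1.93 -0.1   1.1  -0.32]
```

Held at the stop, 12.5 N in total, of which about 5 N is on the stop. I'll relax the push without pulling on the bar, then open.

Request:
play_rows(
  series=[0,0,0,0,0,0,0,0,-0.002,0,0,0,0,0,0,-0.004,0,0,0,0,0,0,-0.005,0,0,0,0,0,0,-0.005,0,0,0,0,0],
)

```text
time: 14.1
position: [0.5185, 0.0485, 0.1076]
tool_rot: [2.49, 1.915, -0.001]
ft_force: [-1.1, -5.6, -1.6]
grip_width: 0.139
```

```bash
python3 - <<'E'
from h import *
st()
E
```

```text
t 14.1 p [0.5185 0.0485 0.1076] az 75.12 zt [-0.    -0.001 -1.   ] f [-1.09 -5.55 -1.63] tq [-1.04  0.27  0.01] w 0.139 q [-0.73  0.15  0.63  1.93 -0.1   1.09 -0.31]
```

Request:
play_rows(
  series=[15,0,0,0,0,0,0,20,0,0,0,0,0,0,30,0,0,0,0,0,0,45,0,0,0,0,0,0,45,0,0,0,0,0,0,45,0,0,0,0,0,0,45,0,0,0,0,0,0],
)

```text
time: 14.68
position: [0.5189, 0.0496, 0.108]
tool_rot: [-2.489, -1.916, -0.001]
ft_force: [-0.5, 0.3, 0.4]
grip_width: 0.425
```

```bash
python3 - <<'E'
from h import *
st();W=get_image("wrist");save(W,"w11")
E
```

```text
t 14.68 p [0.5189 0.0496 0.108 ] az 75.18 zt [ 0.001  0.001 -1.   ] f [-0.46  0.28  0.39] tq [-0.08  0.06 -0.03] w 0.425 q [-0.73  0.15  0.63  1.93 -0.1   1.09 -0.31]
```

View pics/w11.png

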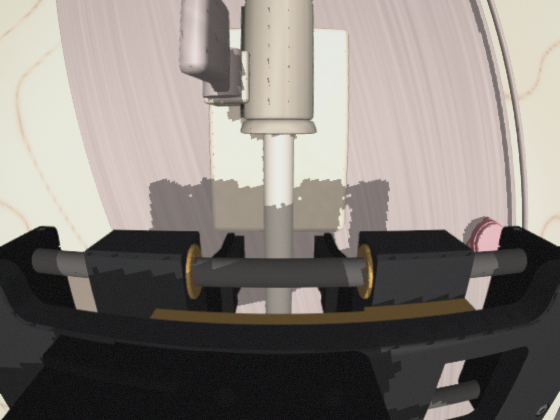

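The bar stays in place when freed and is in line with the bore. The lever, at about (195,45), is still open. I'll raise the hand clear and measure the lever.

Request:
play_rows(
  series=[45,0,0,-0.02,0,0,0,45,0,0,-0.05,0,0,0,45,0,0,-0.09,0,0,0,45,0,0,-0.13,0,0,0,20,0,0,-0.16,0,0,0,0,0,0,-0.16,0,0,0,0,0,0,-0.16,0,0,0,0,0,0,-0.16,0,0,0],
  force=20,
)

```text
time: 15.4
position: [0.5182, 0.0491, 0.267]
tool_rot: [-2.489, -1.915, 0.001]
ft_force: [-0.0, 0.3, -0.4]
grip_width: 0.231
```

```bash
python3 - <<'E'
from h import *
import pickle
d={n:get_image(n) for n in("scene","side","wrist")};pickle.dump(d,open("12.pkl","wb"))
up(d["scene"],"s12",240,190,320,290,6);up(d["side"],"d12",235,150,335,250,6);up(d["wrist"],"w12",180,0,360,200,4)
st()
E
```

```text
t 15.55 p [0.5177 0.049  0.266 ] az 75.15 zt [-0.003 -0.001 -1.   ] f [ 0.45 -0.83 -0.04] tq [-0.12  0.09  0.  ] w 0.094 q [-0.76  0.01  0.63  1.72 -0.01  1.41 -0.39]
```

View pics/w12.png

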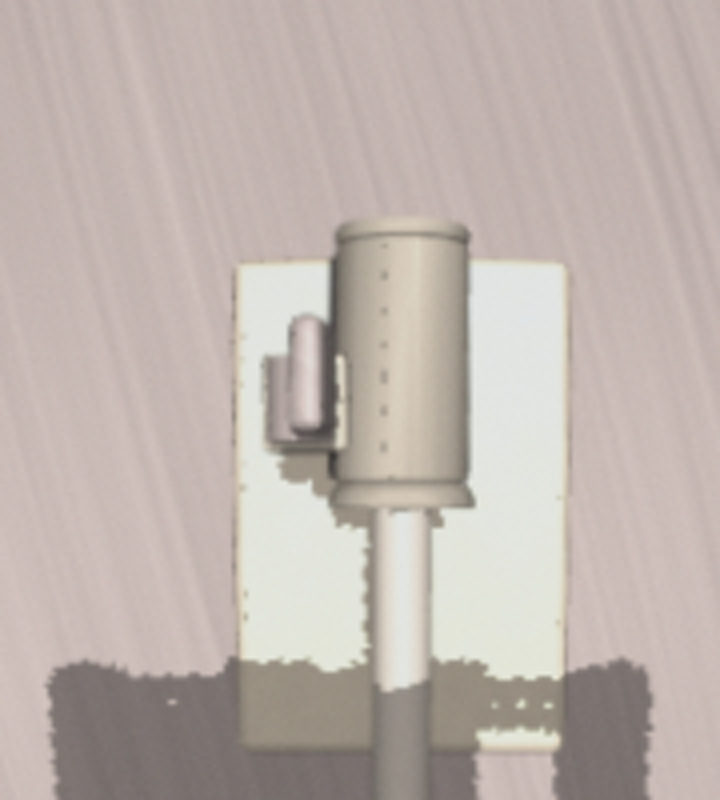

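View pics/d12.png

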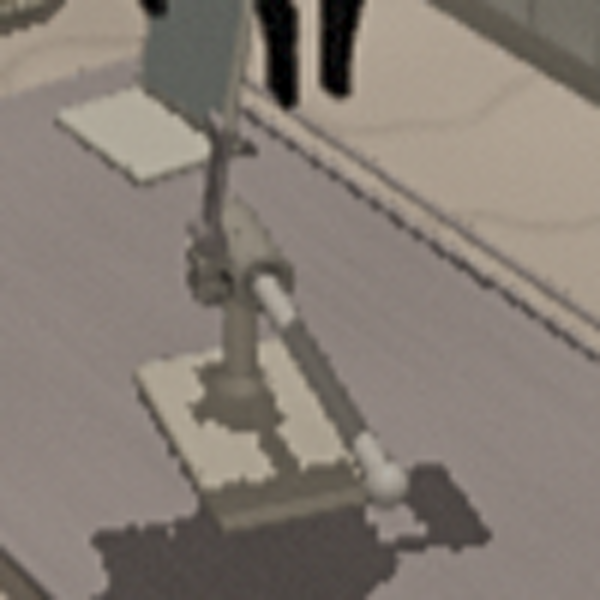

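View pics/s12.png

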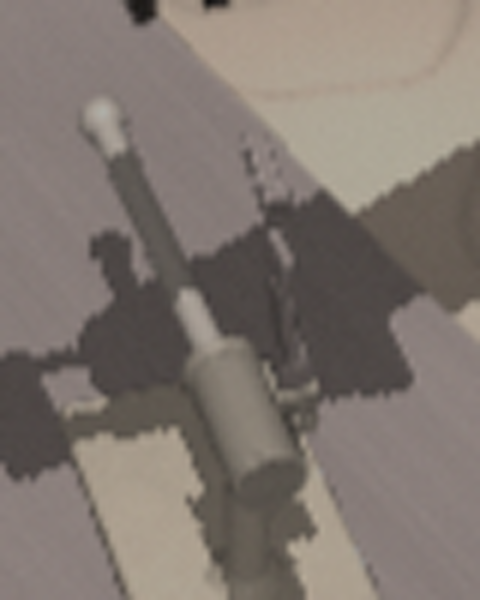

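```bash
python3 - <<'E'
from h import *
import pickle
d=pickle.load(open("12.pkl","rb"));W=d["wrist"]
u=np.array([np.cos(np.radians(75.1)),np.sin(np.radians(75.1))]);n=np.array([u[1],-u[0]]);M=np.array([.535,.112])
lat=lambda X:(((X[:2]-M)@n*1000).round(1),((X[:2]-M)@u*1000).round(1))
w=lambda X,Y:(180+(X+.5)/4-.5,(Y+.5)/4-.5)
for z in(.205,.2115): print("lever top",[lat(onz(W,*w(x,y),z,True)) for x,y in((290,372),(326,372),(307,318),(307,434))])
print("foot mid",lat((onz(W,*w(238,350),.044,True)+onz(W,*w(566,350),.044,True))/2),"bar",lat(onz(W,*w(402,600),.127,True)))
print("hinge block",[lat(onz(W,*w(x,440),.147,True)) for x in(268,345)])
S=d["side"];o,dd=ray(S,235+(215+.5)/6-.5,150+(120+.5)/6-.5)
for z in(.205,.2115): print("side top",lat(o+dd*(z-o[2])/dd[2]))
P=lambda x,y,z:np.r_[M+np.array([x*n+y*u])[0]/1000,z].round(4)
for g in((-65,24,.266),(-65,24,.19)):print(P(*g),goal(P(*g),75.1))
E
```

```text
lever top [(np.float64(-19.0), np.float64(24.2)), (np.float64(-12.9), np.float64(24.1)), (np.float64(-16.1), np.float64(33.5)), (np.float64(-16.1), np.float64(13.4))]
lever top [(np.float64(-18.4), np.float64(23.6)), (np.float64(-12.5), np.float64(23.5)), (np.float64(-15.6), np.float64(32.6)), (np.float64(-15.7), np.float64(13.1))]
foot mid (np.float64(0.1), np.float64(46.5)) bar (np.float64(0.1), np.float64(-21.6))
hinge block [(np.float64(-28.7), np.float64(15.0)), (np.float64(-12.1), np.float64(14.7))]
side top (np.float64(-14.7), np.float64(28.8))
side top (np.float64(-18.4), np.float64(17.4))
[0.4784 0.1519 0.266 ] (array([ 0.0894, -0.0644,  0.0001]), array([-0.14,  0.09,  0.05]))
[0.4784 0.1519 0.19  ] (array([ 0.0895, -0.0642,  0.0761]), array([-0.14,  0.09,  0.05]))
```

Lever top is 16 mm to the −x side, 6 mm thick and 24 mm in, so it leans about 0.09 rad and q is about 0.24 (open). I'll go to its −x side with the fingers shut and descend beside it.

Request:
play_rows(
  series=[0,0,-0.03,0,0,0,0,0,0.03,-0.06,0,0,0,0,0,0.06,-0.062,0,0,0,0,0,0.089,-0.062,0,0,0,0,0,0.089,-0.062,0.03,0,0,0,0,0.089,-0.062,0.06,0,0,0,0,0.089,-0.062,0.076,0,0,0,0,0.089,-0.062,0.076,0,0,0,0,0.089,-0.062,0.076,0,0,0],
)

```text
time: 16.3
position: [0.4806, 0.1505, 0.1905]
tool_rot: [-2.49, -1.915, 0.005]
ft_force: [0.3, 0.1, 1.3]
grip_width: 0.006
```

```bash
cat >> h.py <<'E'
_u=np.array([np.cos(np.radians(75.1)),np.sin(np.radians(75.1))]);_n=np.array([_u[1],-_u[0]]);_M=np.array([.535,.112])
def ss():
    s=get_state();p=s["position"];f=s["ft_force"];print("stand x,y mm",((p[:2]-_M)@_n*1000).round(1),((p[:2]-_M)@_u*1000).round(1),"z",(p[2]*1000).round(1),"fx",(f[:2]@_n).round(1),"fy",(f[:2]@_u).round(1),"fz",f[2].round(1),"t",round(s["time"],2),"w",round(s["grip_width"],3))
E
python3 - <<'E'
from h import *
import pickle
d={n:get_image(n) for n in("scene","wrist")}
up(d["scene"],"s13",230,170,330,290,5);up(d["wrist"],"w13",140,100,460,300,2.5)
st();ss()
E
```

```text
t 16.4 p [0.4823 0.151  0.1927] az 75.13 zt [ 0.001  0.001 -1.   ] f [-0.47  0.37 -0.02] tq [-0.15  0.05  0.  ] w 0.001 q [-0.86  0.02  0.52  1.86 -0.01  1.26 -0.6 ]
stand x,y mm -61.0 24.2 z 192.7 fx -0.6 fy 0.2 fz -0.0 t 16.4 w 0.001
```

View pics/s13.png

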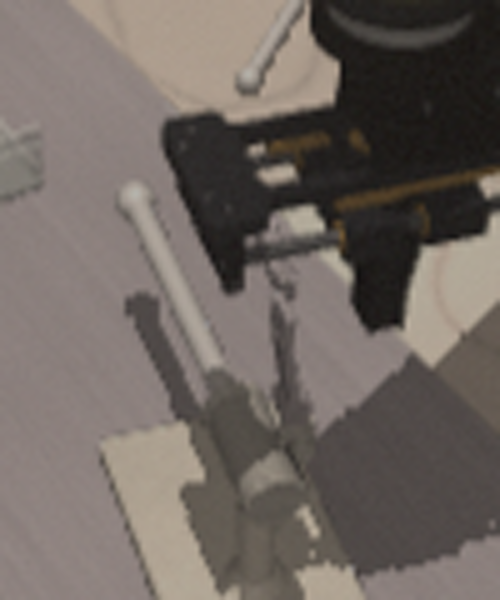

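View pics/w13.png

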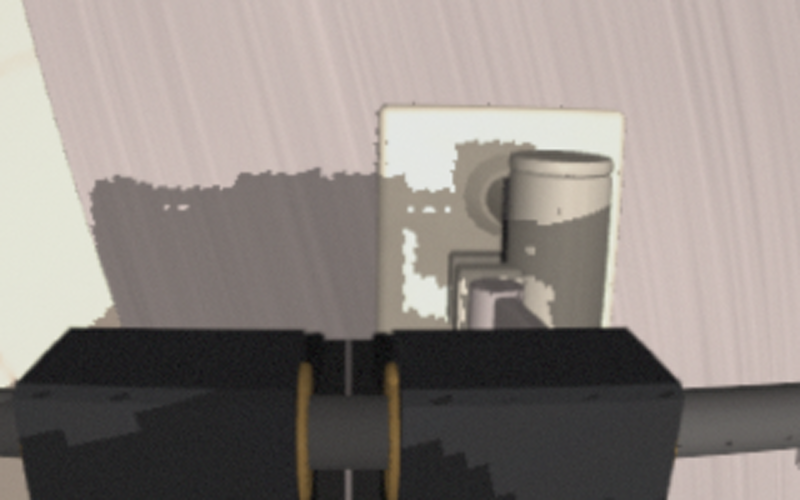

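The finger block is 61 mm to the −x side, level with the upper lever. I'll approach to contact slowly.

Request:
play_rows(
  series=[0,0,0.01,0.002,0,0,0,0,0,0.018,0.002,0,0,0,0,0,0.021,0.002,0,0,0,0,0,0.024,0.002,0,0,0,0,0,0.027,0.002,0,0,0,0,0,0.029,0.002,0,0,0,0,0,0.029,0.002,0,0,0],
)

```text
time: 16.98
position: [0.51, 0.1433, 0.1898]
tool_rot: [2.49, 1.915, 0.0]
ft_force: [-0.4, -0.1, 0.4]
grip_width: 0.008
```

```bash
python3 - <<'E'
from h import *
ss();W=get_image("wrist");up(W,"w14",140,100,460,300,2.5)
E
```

```text
stand x,y mm -32.2 23.8 z 189.8 fx -0.4 fy -0.3 fz 0.4 t 16.98 w 0.008
```

View pics/w14.png

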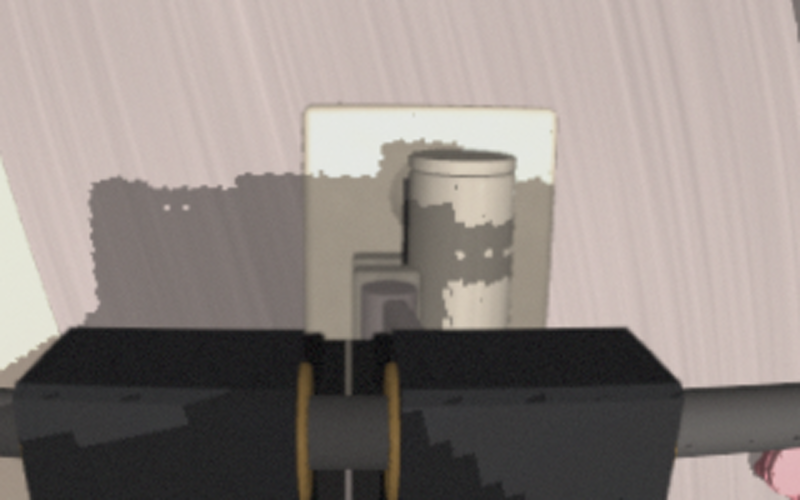

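Request:
play_rows(
  series=[0,0,0.0015,0,0,0,0,0,0,0.003,0,0,0,0,0,0,0.0045,0,0,0,0,0,0,0.006,0,0,0,0,0,0,0.006,0,0,0,0],
)

```text
time: 17.45
position: [0.5147, 0.1423, 0.1896]
tool_rot: [-2.489, -1.915, 0.002]
ft_force: [-3.2, 1.1, 1.4]
grip_width: 0.006
```

```bash
python3 - <<'E'
from h import *
ss();S=get_image("scene");up(S,"s15",230,170,330,290,5)
E
```

```text
stand x,y mm -27.4 24.0 z 189.6 fx -3.3 fy 0.2 fz 1.4 t 17.45 w 0.006
```

View pics/s15.png

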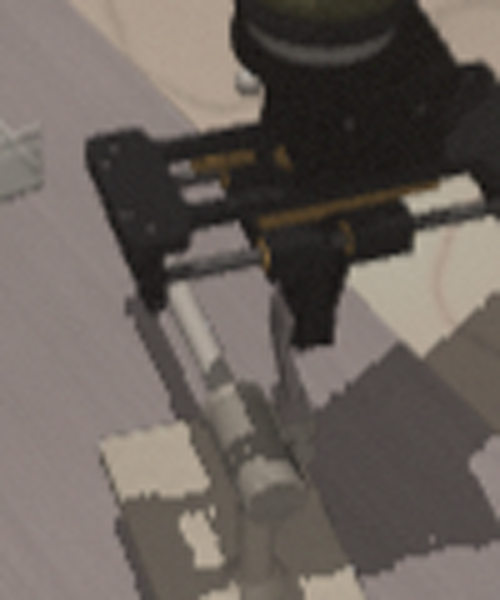

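Contact at x ≈ −28 mm with 3 N. The tip half-thickness is about 8 mm. I'll follow the lever's arc slowly.

Request:
play_rows(
  series=[0,0,0.002,0,0,0,0,0,0,0.004,0,0,0,0,0,0,0.006,0,0,0,0,0,0,0.008,0,0,0,0,0,0,0.01,0.0005,0,0,0,0,0,0.012,0.001,0,0,0,0,0,0.014,0.0015,0,0,0,0,0,0.016,0.002,0,0,0,0,0,0.018,0.003,0,0,0,0,0,0.018,0.003,0,0,0],
)

```text
time: 18.33
position: [0.5315, 0.1377, 0.1856]
tool_rot: [-2.488, -1.915, 0.005]
ft_force: [-5.6, 1.2, -1.3]
grip_width: 0.004
```

```bash
python3 - <<'E'
from h import *
ss()
E
```

```text
stand x,y mm -10.0 24.0 z 185.6 fx -5.7 fy -0.3 fz -1.3 t 18.33 w 0.004
```

Request:
play_rows(
  series=[0,0,0.0018,0.001,0,0,0,0,0,0.0036,0.002,0,0,0,0,0,0.0054,0.0032,0,0,0,0,0,0.0072,0.0045,0,0,0,0,0,0.0088,0.006,0,0,0,0,0,0.0104,0.0075,0,0,0,0,0,0.012,0.009,0,0,0,0,0,0.0135,0.0105,0,0,0,0,0,0.0135,0.0105,0,0,0],
)

```text
time: 19.08
position: [0.5447, 0.1342, 0.1755]
tool_rot: [-2.488, -1.915, 0.004]
ft_force: [-4.8, 1.3, 1.5]
grip_width: 0.007
```

```bash
python3 - <<'E'
from h import *
ss();S=get_image("scene");up(S,"s16",230,170,330,290,5)
E
```

```text
stand x,y mm 3.7 24.0 z 175.5 fx -5.0 fy -0.0 fz 1.5 t 19.08 w 0.007
```

View pics/s16.png

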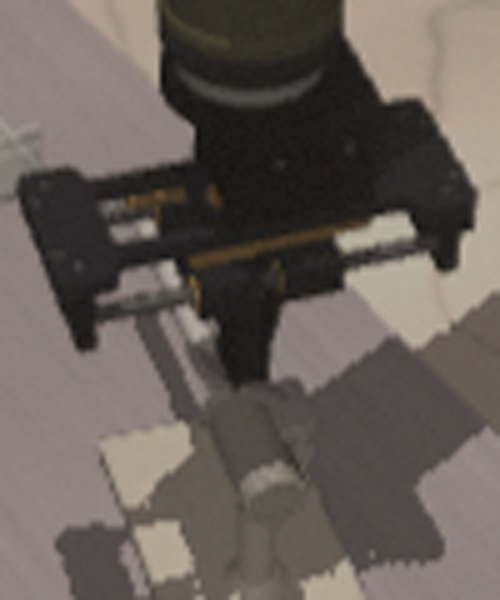

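Request:
play_rows(
  series=[0,0,0.0018,0.0012,0,0,0,0,0,0.0036,0.0026,0,0,0,0,0,0.0054,0.0042,0,0,0,0,0,0.007,0.006,0,0,0,0,0,0.0085,0.0077,0,0,0,0,0,0.01,0.0095,0,0,0,0,0,0.0112,0.0112,0,0,0,0,0,0.012,0.013,0,0,0,0,0,0.012,0.013,0,0,0],
)

```text
time: 19.88
position: [0.5565, 0.1314, 0.1628]
tool_rot: [-2.488, -1.915, 0.003]
ft_force: [-4.5, 1.2, 1.2]
grip_width: 0.004
```

```bash
python3 - <<'E'
from h import *
ss()
E
```

```text
stand x,y mm 15.8 24.2 z 162.8 fx -4.7 fy 0.0 fz 1.2 t 19.88 w 0.004
```

```bash
python3 - <<'E'
from h import *
S=get_image("scene");up(S,"s17",240,200,310,290,8);S=get_image("side");up(S,"d17",240,140,320,220,8);W=get_image("wrist");up(W,"w17",140,100,460,300,2.5)
E
```

```text
(no output)
```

View pics/s17.png

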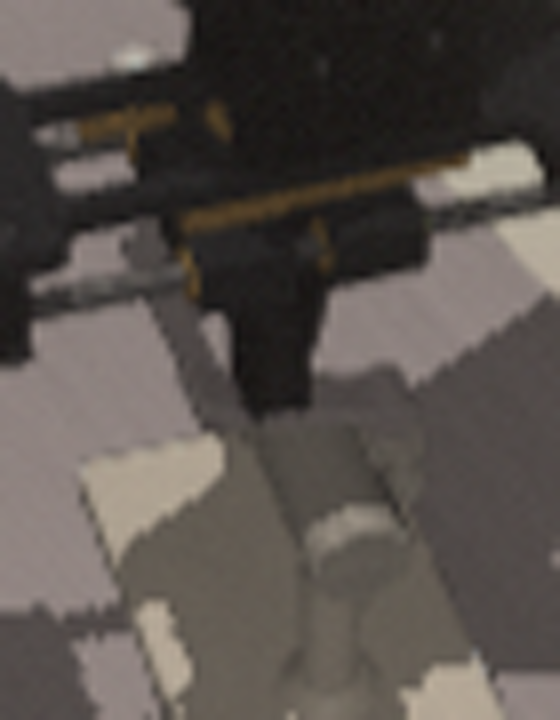

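View pics/d17.png

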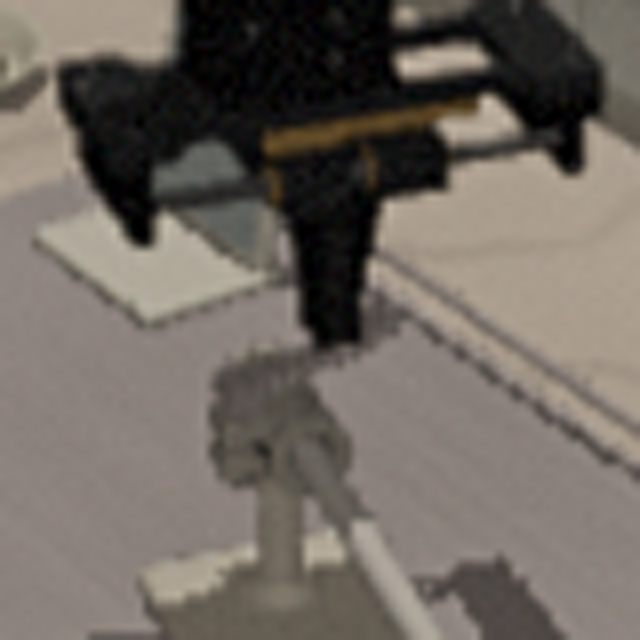

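View pics/w17.png

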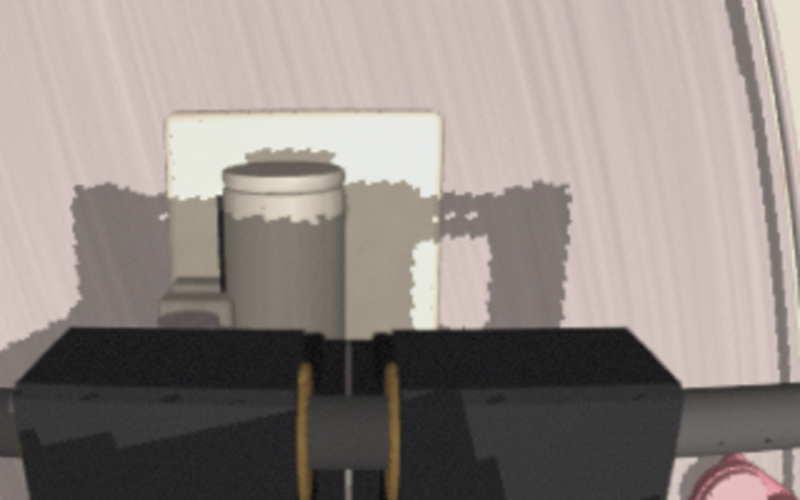

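The side view shows the lever from its hinge at (230,370) to its end at (400,310), nearly folded with the finger on it. I'll continue mainly downward.

Request:
play_rows(
  series=[0,0,0.001,0.0015,0,0,0,0,0,0.002,0.003,0,0,0,0,0,0.003,0.0045,0,0,0,0,0,0.004,0.006,0,0,0,0,0,0.005,0.0075,0,0,0,0,0,0.006,0.009,0,0,0,0,0,0.006,0.009,0,0,0],
)

```text
time: 20.62
position: [0.5629, 0.1297, 0.1542]
tool_rot: [-2.489, -1.916, 0.001]
ft_force: [-4.0, 0.9, 2.6]
grip_width: 0.007
```

```bash
python3 - <<'E'
from h import *
ss()
E
```

```text
stand x,y mm 22.4 24.3 z 154.2 fx -4.1 fy -0.2 fz 2.6 t 20.62 w 0.007
```

Request:
play_rows(
  series=[0,0,0.0005,0.001,0,0,0,0,0,0.001,0.002,0,0,0,0,0,0.001,0.003,0,0,0,0,0,0.001,0.004,0,0,0,0,0,0.001,0.004,0,0,0],
)

```text
time: 21.03
position: [0.5642, 0.1294, 0.1506]
tool_rot: [-2.489, -1.916, -0.0]
ft_force: [-4.0, 1.3, 3.3]
grip_width: 0.007
```

```bash
python3 - <<'E'
from h import *
ss()
E
```

```text
stand x,y mm 23.7 24.3 z 150.6 fx -4.2 fy 0.2 fz 3.3 t 21.03 w 0.007
```

Request:
play_rows(
  series=[0,0,0,0.0007,0,0,0,0,0,0,0.0014,0,0,0,0,0,0,0.002,0,0,0,0,0,0,0.002,0,0,0],
)

```text
time: 21.37
position: [0.5643, 0.1294, 0.1496]
tool_rot: [-2.489, -1.916, -0.001]
ft_force: [-6.2, 0.9, 8.2]
grip_width: 0.0
```

```bash
python3 - <<'E'
from h import *
ss();S=get_image("side");up(S,"d18",240,140,320,220,8)
E
```

```text
stand x,y mm 23.9 24.4 z 149.6 fx -6.2 fy -0.7 fz 8.2 t 21.37 w 0.0
```

View pics/d18.png

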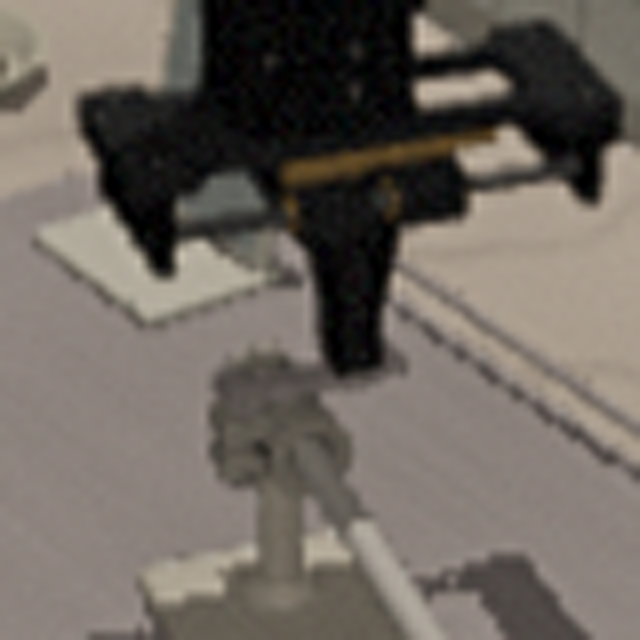

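Request:
play_rows(
  series=[0,0,0,0.0007,0,0,0,0,0,0,0.0014,0,0,0,0,0,0,0.002,0,0,0,0,0,0,0.002,0,0,0],
)

```text
time: 21.75
position: [0.5645, 0.1295, 0.1494]
tool_rot: [-2.489, -1.915, -0.003]
ft_force: [-10.4, -0.2, 17.4]
grip_width: 0.005
```

```bash
python3 - <<'E'
from h import *
ss()
E
```

```text
stand x,y mm 24.0 24.5 z 149.4 fx -10.0 fy -2.8 fz 17.4 t 21.75 w 0.005
```

That is the end stop: 17 N with no further travel. I'll release and lift clear.

Request:
play_rows(
  series=[0,0,-0.001,-0.002,0,0,0,0,0,-0.002,-0.005,0,0,0,0,0,-0.002,-0.02,0,0,0,0,0,-0.002,-0.05,0,0,0,0,-0.03,-0.002,-0.09,0,0,0,0,-0.06,-0.002,-0.12,0,0,0,0,-0.08,-0.002,-0.14,0,0,0,0,-0.08,-0.002,-0.14,0,0,0,0,-0.08,-0.002,-0.14,0,0,0],
)

```text
time: 22.5
position: [0.5437, 0.0496, 0.2886]
tool_rot: [2.492, 1.908, 0.009]
ft_force: [-0.7, 1.1, 0.2]
grip_width: 0.003
```

```bash
python3 - <<'E'
from h import *
import pickle
d={n:get_image(n) for n in("scene","side","wrist")};pickle.dump(d,open("19.pkl","wb"))
save(d["scene"],"s19f");up(d["side"],"d19",235,150,335,250,6);up(d["wrist"],"w19",180,0,360,200,4)
up(d["scene"],"s19",240,190,320,290,6)
ss()
E
```

```text
stand x,y mm 21.5 -55.1 z 285.0 fx 0.1 fy -0.1 fz 0.3 t 22.65 w 0.007
```

View pics/w19.png

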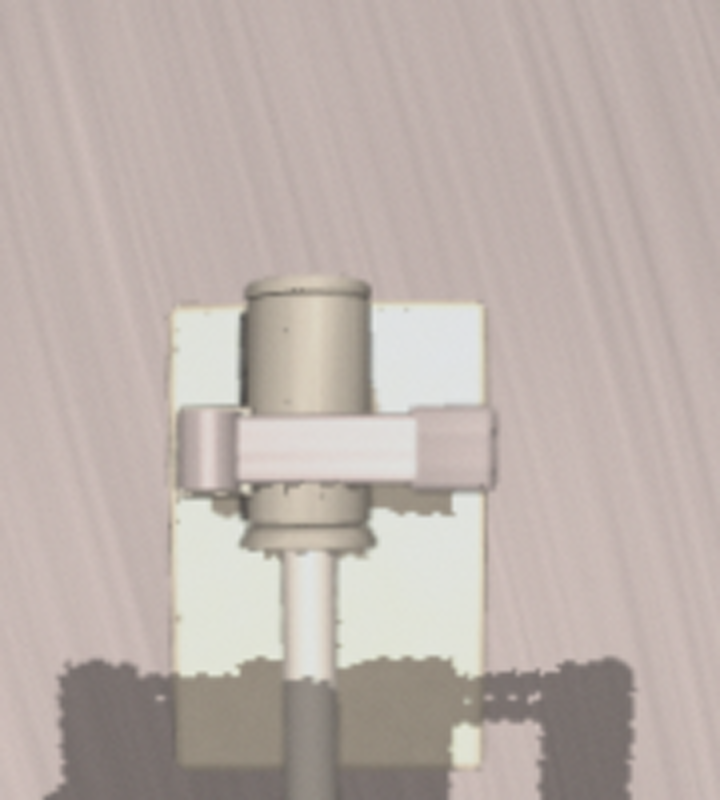

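View pics/d19.png

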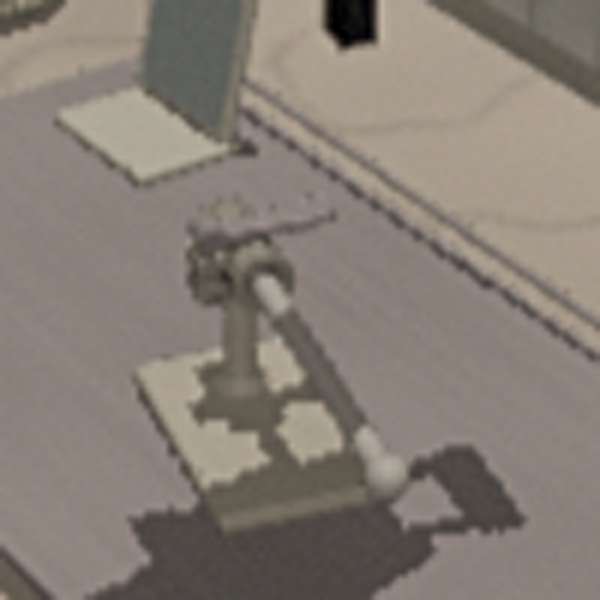

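View pics/s19f.png

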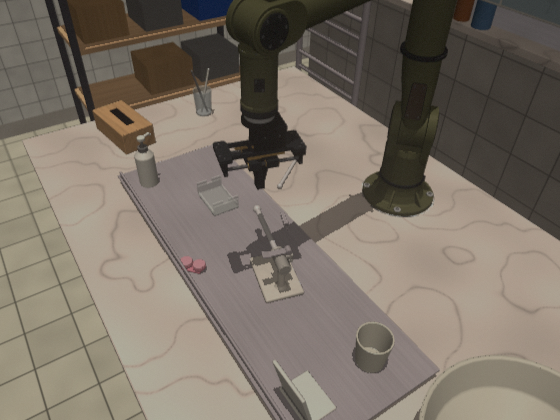

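Lever lies level across the barrel. The ball seems a little higher than before, so I'll measure the bar before and after the clamping.

```bash
python3 - <<'E'
from h import *
import pickle
for k in("12","19"):
    d=pickle.load(open(k+".pkl","rb"))
    up(d["scene"],"sb"+k,240,195,275,225,16);up(d["side"],"db"+k,285,215,315,240,16)
a=[cv2.imread(f"pics/{n}.png") for n in("sb12","sb19")];b=[cv2.imread(f"pics/{n}.png") for n in("db12","db19")]
cv2.imwrite("pics/cmpS.png",cv2.resize(np.hstack(a),None,fx=.7,fy=.7));cv2.imwrite("pics/cmpD.png",cv2.resize(np.hstack(b),None,fx=.8,fy=.8))
E
```

```text
(no output)
```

View pics/cmpS.png

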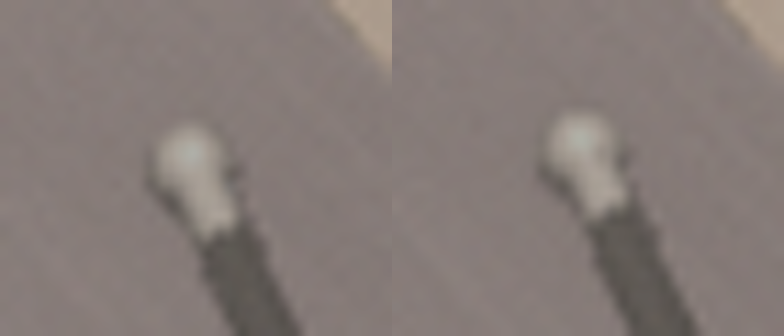

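View pics/cmpD.png

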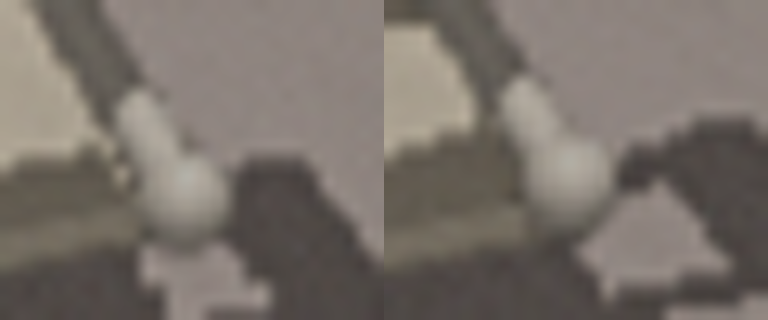

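```bash
python3 - <<'E'
from h import *
import pickle
for k,s,e in(("12",(190,155),(185,200)),("19",(190,142),(186,180))):
    d=pickle.load(open(k+".pkl","rb"))
    X,er=tri([ray(d["scene"],240+(s[0]+.5)/11.2-.5,195+(s[1]+.5)/11.2-.5),ray(d["side"],285+(e[0]+.5)/12.8-.5,215+(e[1]+.5)/12.8-.5)])
    print(k,X.round(4),"err",er[0].round(4),"lateral",((X[:2]-_M)@_n*1000).round(1),"along",((X[:2]-_M)@_u*1000).round(1)if 0 else ((X[:2]-np.array([.535,.112]))@np.array([.257,.966])*1000).round(1)) if 0 else print(k,X.round(4),er[0].round(4),((X[:2]-np.array([.535,.112]))@np.array([.257,.966])*1000).round(1),((X[:2]-np.array([.535,.112]))@np.array([.966,-.257])*1000).round(1))
# lever end in wrist 19: height check by two known widths; side end of lever
d=pickle.load(open("19.pkl","rb"));W=d["wrist"]
for z in(.1475,.1505,.156):
    X=onz(W,180+495.5/4-.5,446.5/4-.5,z,True);print("lever end x",((X[:2]-np.array([.535,.112]))@np.array([.966,-.257])*1000).round(1))
E
```

```text
12 [ 0.489  -0.0566  0.1166] 0.0 -174.7 -1.1
19 [ 0.4894 -0.0561  0.1214] 0.0002 -174.1 -0.8
lever end x 44.2
lever end x 44.0
lever end x 43.6
```

```bash
python3 - <<'E'
from h import *
import pickle
M=np.array([.535,.112]);u=np.array([.257,.966]);n=np.array([.966,-.257])
ims={"9":pickle.load(open("side9.pkl","rb")),"12":pickle.load(open("12.pkl","rb"))["side"],"19":pickle.load(open("19.pkl","rb"))["side"],"6":pickle.load(open("side6.pkl","rb"))}
g={"9":(302.7,232.4),"12":(299,230.5),"19":(299,229),"6":(310.3,241.5)}
crops=[]
for k,im in ims.items():
    x0,y0=int(g[k][0])-10,int(g[k][1])-10
    f=im["frame"][y0:y0+20,x0:x0+20].astype(float).mean(2)
    c=cv2.resize(im["frame"][y0:y0+20,x0:x0+20,::-1],None,fx=18,fy=18,interpolation=cv2.INTER_CUBIC);crops.append(c);print(k,x0,y0)
cv2.imwrite("pics/balls.png",cv2.resize(np.vstack([np.hstack(crops[:2]),np.hstack(crops[2:])]),(600,600)))
E
```

```text
9 292 222
12 289 220
19 289 219
6 300 231
```

View pics/balls.png

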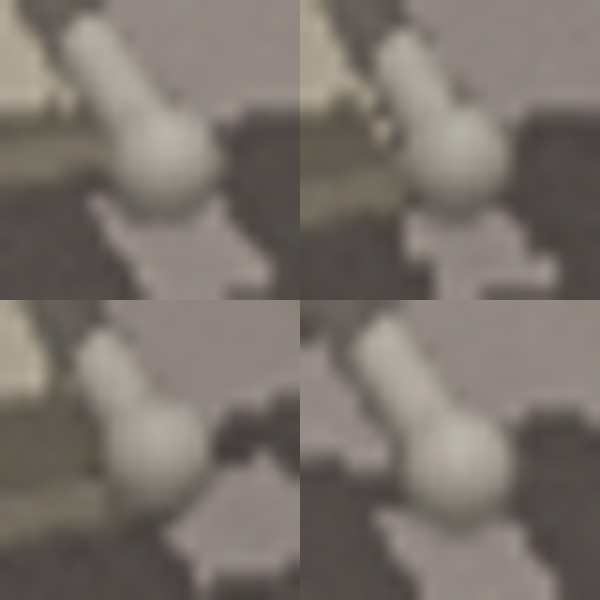

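```bash
python3 - <<'E'
from h import *
import pickle
M=np.array([.535,.112]);u=np.array([.257,.966]);n=np.array([.966,-.257])
d9=pickle.load(open("side9.pkl","rb"));d12=pickle.load(open("12.pkl","rb"))["side"];d19=pickle.load(open("19.pkl","rb"))["side"];d6=pickle.load(open("side6.pkl","rb"))
tcp={"6":(.5003,-.0254),"9":(.5121,.0245),"12":(.5184,.0485),"19":(.5184,.0485)}
for k,im,x0,y0,X,Y in(("6",d6,300,231,159,169),("9",d9,292,222,163,163),("12",d12,289,220,159,156),("19",d19,289,219,157,152)):
    o,d=ray(im,x0+(X+.5)/15-.5,y0+(Y+.5)/15-.5)
    for l in(-.001,):
        t=(l-(o[:2]-M)@n)/(d[:2]@n);P=o+t*d
        print(k,"along",((P[:2]-M)@u*1000).round(1),"z",(P[2]*1000).round(1),"tcp along",((np.array(tcp[k])-M)@u*1000).round(1))
    print("   rays dz/dalong in-plane", (d[2]/(d[:2]@u)).round(3))
E
```

```text
6 along -254.2 z 132.6 tcp along -141.6
   rays dz/dalong in-plane -0.821
9 along -199.6 z 125.9 tcp along -90.4
   rays dz/dalong in-plane -0.783
12 along -175.6 z 118.0 tcp along -65.6
   rays dz/dalong in-plane -0.772
19 along -174.4 z 121.5 tcp along -65.6
   rays dz/dalong in-plane -0.768
```

Measured the same way in the side view, the ball-to-hand offset is 109.2 mm while gripped, 110.0 after release and 108.8 after clamping. The bar has therefore not backed off from the stop, to within about 1 mm. The droop after clamping is about 0.03 rad, against a limit of 0.06. The hand is clear, so I'm handing in.

```bash
python3 - <<'E'
from h import *
ss();print(close_job());ss()
E
```

```text
stand x,y mm 21.5 -55.1 z 285.0 fx 0.1 fy -0.1 fz 0.3 t 22.65 w 0.007
the job is handed in; nothing more can be done
None
the job is handed in; nothing more can be done
```

The bar is back in the stand against its stop, the lever is folded shut, and the job is handed in at about 23 s. No verdict was reported.

**Bar:** I gripped it between the tray's end walls, lined it up with the mouth using the wrist camera, and pushed it in by small steps. The drag was about 7 N. It stopped about 48.5 mm in, where I pressed to 12.5 N in all, roughly 5 N of it on the stop. I then eased off and let go.

**Lever:** I folded it over with the shut fingers at about 5–8 N, until it was solid against its end stop at about 20 N.

**Last checks:**
- **Lever:** it lies level across the barrel.
- **Bar depth:** the bar has not backed out, to within about 1 mm in the side view.
- **Other things:** I saw no movement of the tray or the other things in the last scene picture, but did not measure them.
- **Hand:** it is clear of everything, with no force reading.

**Less certain:**
- **Droop:** the bar hung down about 0.05–0.06 rad when first released and about 0.03 rad after clamping, against a limit of 0.06.
- **Depth by two views:** a two-camera fix of the ball put it about 3 mm further out than the arm's own position implied. I put this down to camera calibration, because the same-camera comparison showed no shift.
- **Sprung fingers:** the 14–22 N peak never showed in my readings, which reached only about 8 N there. I judged the bar was past them from its steady travel with the hand.

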